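# Roll the snap-in lens cover into a linear lamp housing

## Task

Lay the white lens cover, legs down, into the mouth of the lamp housing so that it rests loose on the spring clips and let go of it. Then take the hand roller by its wooden grip and roll the cover in, section after section from either end to the other in one pass without lifting the roller off on the way, keeping it pressed down firmly but not brutally right out onto the far end section, until all five sections have snapped home flush with the housing's rim; finally set the roller back upright in its stand and let go. Leave the roll of tape, the solder reel and the parts tin where they are.

Things in the scene. Friction and masses are not known exactly. Their poses are not given: they have to be found in the camera images.
- cover: White lens cover strip, 200 x 52 mm, 20 mm high, 70 g: five stiff 40 mm sections in a row joined at the top by springy living hinges (its ends droop up to 10 mm when held). Starts legs down on the bench. Origin: centre of its underside (middle section); y along its length, z up; same either way round. Laid loose on the clips its underside is about 19 mm above the bench; pressed home, 10 mm.
- section1 (a point): Centre of the top face of the cover's end section, at y = -80 mm of the cover. Laid loose, the sections' tops stand 8 to 10 mm above the rim. Each section snaps home when pushed down those 9 mm past its own pair of clips, which takes some 5 to 25 N on top of it; then it stays flush.
- section2 (a point): Centre of the top face of the second section (y = -40 mm of the cover).
- section3 (a point): Centre of the top face of the middle section, 20 mm above the cover's origin. Grip the cover here, across its 52 mm width: its upright sides are flat in the upper 9 mm, so grip them no deeper than 7 mm below the top face if the fingers are to clear the rim when it is laid.
- section4 (a point): Centre of the top face of the fourth section (y = +40 mm of the cover).
- section5 (a point): Centre of the top face of the end section at y = +80 mm of the cover.
- rim (a point): Lamp housing: open aluminium channel, black end plates, screwed to the bench; 220 mm long (262 with brackets), 63 wide, 30 high. This point: centre of its mouth, level with the rim 30 mm above the bench; y along it, x across, z up. Mouth 54 x 208 mm, flared at the top. Five spring clips in each long wall, a pair for each section. A home cover's top face is level with this point.
- roller: Hand roller, 0.42 kg, upright in its stand. Origin: lowest point of its wheel, mid tread; x is the axle, y the rolling direction, z up. Black rubber wheel, 40 mm diameter, 40 wide, turns freely. Steel cheeks beside it, 60 mm over all, with feet 44 mm long in y, 12 mm above the wheel's lowest point. Wooden grip bar on top, right above the wheel.
- grip (a point): Centre of the roller's wooden grip, 69 mm above the roller's origin: a bar 90 mm long in y, 26 mm thick in x, 26 mm high.
- rest (a point): Roller stand, grey, 92 x 92 mm, fixed: two rails 20 mm high along y, 50 mm between them. The wheel hangs between them, the feet of the roller's cheeks rest on them, between end stops 6 mm high that leave 68 mm of rail in y. This point, 8 mm above the bench, is where the roller's origin lies when it stands in the middle. x across, y along the rails; either way round will do.
- tape: Roll of black tape, 64 mm wide, 18 mm high, lying loose; leave it. Origin: centre of its underside.
- reel: Blue and white reel of solder wire, 66 mm wide, 34 mm high, loose; leave it. Origin: centre of its underside.
- tin: Grey hinged parts tin, 71 x 118 x 28 mm, loose; leave it. Origin: centre of its underside.
Not all that is in view belongs to the job. Of the things that look like the roller, the largest one is meant.

How it is judged:
By the outcome, as a careful person would: the job done as asked, in the order asked, and still so for the second after the job is handed in, with the robot touching nothing.
It also fails if it takes over 67 s, if anything falls off the work surface, if the arm or the gripper's body presses on something with over 40 N, if the wrist force passes 120 N, or if a joint passes its speed limit or range.

## Robot

A 6-joint arm with a two-finger parallel gripper is mounted at the origin on a cart in front of the work surface, level with it; the furniture and walls round the work are solid. World frame = base frame: x ahead of the robot, y to its left, z up, the work surface at z = 0. Lengths are in m, angles in rad, forces in N, time in s.
With the tool pointing down it reaches from about 0.3 to 0.775 m from the base axis. Payload 14.6 kg.
Tool frame: the origin (TCP) lies at the very end of the fingers, on their centre line; the grasp point (between the pads) lies 19 mm behind it; z points along the fingers, y is the line along which they close (so a half turn about z gives the same grasp; the last joint's range is limited). The gripper opens to 94 mm and grips with 3 to 60 N. Pads are 16 mm wide; open, the fingers measure 119 mm over their backs; the gripper's body (75 mm by 177 mm) begins 78 mm behind the grasp point.
Start: joints at [1.222, 0.3, 1.521, -0, 1.321, -0.067], TCP at [0.153, 0.528, 0.205] pointing down, gripper open.
Joint ranges: [-3.03, 3.03], [-0.79, 2.21], [0.23, 2.52], [-1.04, 4.18], [0, 3.07], [-2.55, 2.55]. Speed limits (rad/s): [2.22, 2.22, 2.57, 3.14, 3.14, 3.14].

## Interface

Orientations are given as [roll, pitch, yaw] about the fixed x, y, z axes, in that order (R = Rz(yaw) Ry(pitch) Rx(roll)).
In Python, from station import * gives the robot as it stands.
- The arm moves only by the tool jog_arm, never from a script. Its argument "rows" is a list of rows, each a list of 3 entries, a list of its own where there are three numbers: the shift along the tool's x, y, z in m, then the turn about the tool's z in degrees, then the finger opening in m, from 0 to 0.094. A call has 1 to 12 rows; each row shifts and turns the commanded pose from where the row before left it, along the tool's axes as they then stand; what a row does not reach is not made up. A row lasts 1/12 s, in which the tool goes at most 41.7 mm and 7.16 degrees, less where a joint would pass 70% of its speed; a pose out of reach is approached as far as the arm can. A call is refused whole if a number of a shift passes 0.0417 or a number of a turn 7.16, either way. A call with a gripper value outside its range is refused whole. The fingers move at their own pace and stop on an object; "squeeze" is the grip in N (left out, the last holds). Time passes only in rows, so rows that do not move let the fingers close. It gives the time, the measured TCP pose, the force, the opening and the grip force at its end, in the units of the state.
- get_obs(): the state, without advancing time (a new reading comes with each control period).
- camera(name): name is "side" or "top" or "wrist"; returns a dict with "image" (400x640x3 uint8, red, green, blue), "range_z" (400x640 float32, m along the optical axis (not along the pixel's ray), 0 where there is no reading), "K" (3x3 intrinsics, pixels), "k1" (the pictures are not rectified: a ray, as slopes to the right and down, at radius r is drawn at 1 + k1 r^2 times it, then the intrinsics apply), "world_from_camera" (4x4, takes a point from camera to world coordinates); the wrist camera has in their place "T_tool_cam" (4x4, takes a point from camera to tool coordinates, whose origin is the TCP and whose axes are the flange's). Camera axes: x right, y up, looking along -z (the intrinsics and any distortion apply to the point x, -y, -z); pixel columns grow to the right and rows downward; lengths in m; the calibration is good to about 2 mm. A picture is of the moment at which its call begins: read the wrist's pose just before it.
- hand_in(): hands the job in; it is judged then, once.
Trained networks look in a picture, given as the dict that the camera call returned (one of the last four; its "shot" number tells which), for a name from the list of things; names that differ only in an ending like _2 or _b are one class to them, and where a whole thing is asked for, a point or a joint stands for the part that bears it (a point fixed in the world has none). Each returns a list of dicts, best first, with "p" (0 to 1); they miss things now and then, are a little off and sometimes report something else, mostly with a low value. They report only what shows in the picture. A call takes as long as a camera call. They do not tell look-alikes from the thing itself.
- search_frame(label, picture): "at" ([column, row] as shares, 0 to 1, of the picture: columns of its width, rows of its height, amid what is visible of it).
- spot_point(label, picture): "at" ([column, row] as shares, 0 to 1, of the picture: columns of its width, rows of its height: a listed point, or the origin of a listed thing).
The state is a dict: "time_s": time; "qpos": joint angles; "joint_vel": joint speeds; "tau": joint torques, N m; "ee_pos": TCP position; "eef_rot": TCP orientation; "force": force on the tool from outside, world axes, zero at the start; "moment": the same for the moment, N m; "grip_width": finger opening in m; "grip_force": force on a finger pad.
Only numpy, scipy, OpenCV 4.12 (cv2) and the standard library are available. Lean on these libraries where they do the work, as an engineer would, in place of code of your own. Each camera call takes 0.05 s, during which the arm holds its last target. There are 200 camera calls.

## Working session

There is one attempt and no reset: what is moved stays moved. The work goes in short steps, Python scripts to look and compute and a tool call to move; the robot and the scene stay as the last step left them, time stands still between calls to the robot, and variables do not carry over. Pictures are saved under pics/ and viewed, at most 10 in all, crops included, and the job is handed in when it is done.

Besides the shell and the picture viewer there is one more tool, called after "Request:" as name(argument=value, ...), one argument or row to a line, values as JSON. jog_arm: Moves the arm, as the interface text tells. Its arguments: {"type":"object","properties":{"rows":{"type":"array","items":{"type":"array"}},"squeeze":{"type":"number"}},"required":["rows"]}

```bash
mkdir -p pics
cat > h.py <<'E'
from station import *
import numpy as np, cv2
from scipy.spatial.transform import Rotation as Rn
def T_tool(o):
    T=np.eye(4);T[:3,:3]=Rn.from_euler('xyz',o['eef_rot']).as_matrix();T[:3,3]=o['ee_pos'];return T
def shot(name):
    o=get_obs();p=camera(name)
    p['W']=T_tool(o)@np.array(p['T_tool_cam']) if name=='wrist' else np.array(p['world_from_camera'])
    return p
def ray(p,u,v):
    K=np.array(p['K']);a=np.array([(u-K[0,2])/K[0,0],(v-K[1,2])/K[1,1]]);s=a.copy()
    for _ in range(20): s=a/(1+p['k1']*(s@s))
    return np.array([s[0],-s[1],-1.])
def at_z(p,u,v,z):
    d=p['W'][:3,:3]@ray(p,u,v);c=p['W'][:3,3];return c+d*(z-c[2])/d[2]
def at_r(p,u,v):
    r=p['range_z'][int(round(v)),int(round(u))];return (p['W']@np.r_[ray(p,u,v)*r,1])[:3]
def px(e): return e['at'][0]*640,e['at'][1]*400
def save(p,name): cv2.imwrite('pics/'+name,cv2.cvtColor(p['image'],cv2.COLOR_RGB2BGR))
E
python3 - <<'E'
from h import *
o=get_obs();print(o)
for n in ['top','side']:
    p=shot(n);save(p,n+'1.png')
    print(n,p['W'].round(3).tolist())
    for l in ['cover','section1','section3','section5','rim','roller','grip','rest','tape','reel','tin']:
        for e in spot_point(l,p)[:3]:
            u,v=px(e);print(l,round(e['p'],2),round(u),round(v),at_r(p,min(u,639),min(v,399)).round(3))
E
```

```text
{'time_s': 0.0, 'qpos': array([ 1.22241600e+00,  3.00523257e-01,  1.52154367e+00,  1.88868058e-07,
        1.32069260e+00, -6.65796505e-02]), 'joint_vel': array([-0.00088641, -0.00059472,  0.00080205, -0.00055674,  0.00137346,
        0.00120961]), 'tau': array([-7.05341081e-04, -5.31821716e+01, -3.52705014e+01,  7.07658450e-02,
        2.47379526e-02, -7.44307886e-05]), 'ee_pos': array([0.15285492, 0.52807624, 0.20487354]), 'eef_rot': array([-3.14042838e+00, -7.78151553e-05,  2.85979188e+00]), 'force': array([ 0.26662795, -0.84245177,  0.08476808]), 'moment': array([0.0455601 , 0.00507516, 0.01274868]), 'grip_force': 0.0, 'grip_width': 0.09426148087515125}
top [[-0.006, 0.986, -0.167, 0.322], [-1.0, -0.002, 0.022, -0.043], [0.021, 0.167, 0.986, 1.133], [0.0, 0.0, 0.0, 1.0]]
cover 0.62 359 214 [ 0.486 -0.191  0.019]
cover 0.31 360 217 [ 0.478 -0.195  0.019]
section1 0.94 375 213 [ 0.489 -0.24   0.018]
section1 0.86 362 214 [ 0.484 -0.2    0.024]
section1 0.69 385 210 [ 0.322 -0.043  1.133]
section3 0.94 375 213 [ 0.489 -0.24   0.018]
section3 0.86 362 214 [ 0.484 -0.2    0.024]
secti
[... 1108 characters left out ...]
tion3 0.85 326 202 [ 0.489 -0.201  0.02 ]
section3 0.68 329 214 [ 0.477 -0.108  0.021]
section3 0.65 329 196 [ 0.484 -0.251  0.019]
section5 0.85 326 202 [ 0.489 -0.201  0.02 ]
section5 0.68 329 214 [ 0.477 -0.108  0.021]
section5 0.65 329 196 [ 0.484 -0.251  0.019]
rim 0.95 266 224 [ 0.65  -0.079  0.001]
roller 0.83 327 258 [0.47  0.158 0.023]
roller 0.51 335 242 [0.452 0.145 0.057]
roller 0.26 332 205 [ 0.471 -0.177  0.02 ]
grip 0.93 384 252 [0.345 0.189 0.057]
grip 0.79 332 236 [0.46  0.176 0.088]
grip 0.42 338 226 [0.447 0.109 0.082]
rest 0.86 331 257 [0.462 0.162 0.028]
tape 0.74 245 304 [0.625 0.342 0.018]
reel 0.68 303 198 [ 0.562 -0.26   0.01 ]
tin 0.89 339 183 [ 0.454 -0.347  0.027]
```

View pics/top1.png

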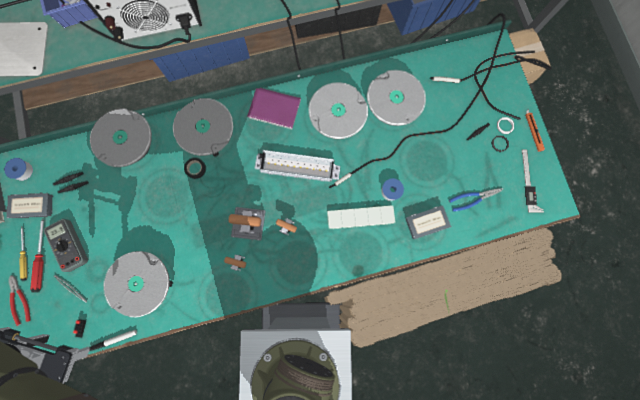

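View pics/side1.png

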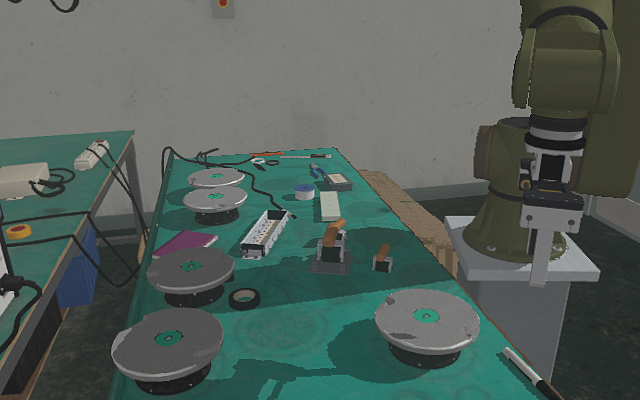

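The top view shows the cover at (361,216), the housing at (298,166), the tape at (195,168), the reel at (392,189) and the tin at (428,221). There are three roller look-alikes: A (245,222) in the grey stand, B (287,226) and C (234,262). A looks the largest, stands in the grey stand and has its grip top near 0.09 m, so I'll confirm it in a crop.

Run:
```python
from h import *
t=shot('top');s=shot('side')
a=cv2.resize(t['image'][190:290,210:320],None,fx=5,fy=5,interpolation=cv2.INTER_CUBIC)[:, :, ::-1]
cv2.imwrite('pics/crop1.png',a)
# cloud
vv,uu=np.mgrid[140:280:1,200:400:1];P=[]
for v,u in zip(vv.ravel(),uu.ravel()):
    if t['range_z'][v,u]>0: P.append(np.r_[at_r(t,u,v),u,v,t['image'][v,u]])
P=np.array(P);np.save('top.npy',P)
def rect(m,n):
    q=P[m][:,:2].astype(np.float32);r=cv2.minAreaRect(q);print(n,len(q),np.round(r[0],4),np.round(r[1],4),round(r[2],1),'z',np.median(P[m][:,2]).round(4),'mean',q.mean(0).round(4))
w=P[:,5:8].min(1)>170
rect(w&(P[:,3]>322)&(P[:,4]>198)&(P[:,4]<235)&(P[:,2]>.008),'cover')
rect((P[:,2]>.02)&(P[:,3]>250)&(P[:,3]<345)&(P[:,4]>143)&(P[:,4]<192),'housing')
R=(P[:,3]<272)&(P[:,3]>222)&(P[:,4]>200)&(P[:,4]<246)
rect(R&(P[:,2]>.065),'grip');rect(R&(P[:,2]>.012)&(P[:,2]<.035),'stand')
print(np.percentile(P[R][:,2],[50,90,99]))
```

```text
cover 1132 [ 0.4892 -0.1961] [0.0732 0.1985] 5.0 z 0.02 mean [ 0.4784 -0.1971]
housing 427 [0.6381 0.0011] [0.2363 0.0672] 82.5 z 0.0276 mean [ 6.405e-01 -4.000e-04]
grip 304 [0.4624 0.1399] [0.0884 0.0265] 83.6 z 0.0891 mean [0.4611 0.1394]
stand 241 [0.4621 0.1425] [0.086  0.0783] 84.1 z 0.0206 mean [0.4576 0.1411]
[0.00390481 0.08713941 0.09207285]
```

View pics/crop1.png

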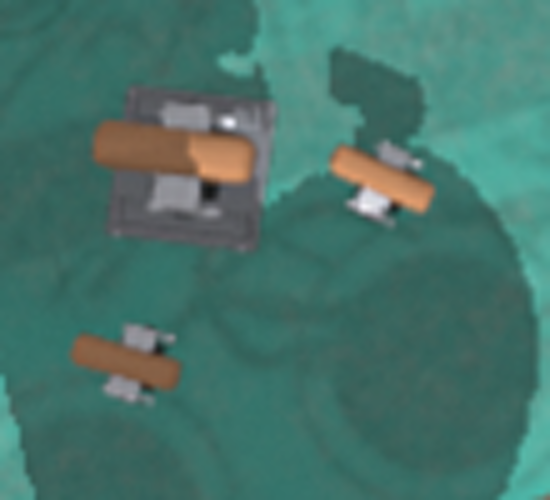

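Roller A, in the grey stand with the longest grip (89 mm measured), is clearly the largest and matches the description. Next I'll plan the move to above the cover.

```bash
cat >> h.py <<'E'
def plan(xyz,yaw_deg,n=None,step=.036,o=None):
    """rows (rounded to .5 mm, .1 deg) from the present pose to TCP xyz with tool yaw, pointing down"""
    o=o or get_obs();p=np.array(o['ee_pos']);y=np.degrees(o['eef_rot'][2]);d=np.array(xyz)-p
    dy=(yaw_deg-y+180)%360-180
    n=n or max(int(np.ceil(np.linalg.norm(d)/step)),int(np.ceil(abs(dy)/6.5)),1)
    c=p.copy();yc=y;rows=[]
    for i in range(n):
        w=p+d*(i+1)/n-c;a=np.radians(yc);X=np.array([np.cos(a),np.sin(a),0]);Y=np.array([np.sin(a),-np.cos(a),0])
        s=np.round(np.array([w@X,w@Y,-w[2]])*2000)/2000
        t=round(-(y+dy*(i+1)/n-yc),1)
        c=c+X*s[0]+Y*s[1]-np.array([0,0,s[2]]);yc-=t
        rows.append([[float(k) for k in s],t])
    print(n,'rows;',str([[s,t] for s,t in rows]).replace(' ','').replace(',0.0]',',0]'))
E
python3 - <<'E'
from h import *
plan([.44,-.195,.21],95)
print(np.array(shot('wrist')['T_tool_cam']).round(3))
E
```

```text
22 rows; [[[-0.0215,-0.028,-0.0],np.float64(3.1)],[[-0.0235,-0.0265,-0.0005],np.float64(3.2)],[[-0.0245,-0.0255,-0.0],np.float64(3.1)],[[-0.026,-0.024,-0.0005],np.float64(3.1)],[[-0.027,-0.0225,-0.0],np.float64(3.1)],[[-0.0285,-0.0215,-0.0],np.float64(3.2)],[[-0.0295,-0.0195,-0.0005],np.float64(3.1)],[[-0.0305,-0.0175,-0.0],np.float64(3.1)],[[-0.0315,-0.0165,-0.0005],np.float64(3.2)],[[-0.0325,-0.014,-0.0],np.float64(3.1)],[[-0.033,-0.013,-0.0005],np.float64(3.1)],[[-0.0335,-0.0105,0],np.float64(3.2)],[[-0.0345,-0.009,-0.0],np.float64(3.1)],[[-0.0345,-0.007,-0.0005],np.float64(3.1)],[[-0.035,-0.0055,-0.0],np.float64(3.1)],[[-0.035,-0.003,-0.0005],np.float64(3.2)],[[-0.0355,-0.0015,-0.0],np.float64(3.1)],[[-0.0355,0.0005,-0.0],np.float64(3.1)],[[-0.035,0.003,-0.0005],np.float64(3.2)],[[-0.0355,0.0045,-0.0],np.float64(3.1)],[[-0.0345,0.006,-0.0005],np.float64(3.1)],[[-0.0345,0.0085,-0.0],np.float64(3.2)]]
[[ 0.001  0.969  0.249  0.072]
 [ 1.    -0.001  0.     0.001]
 [ 0.     0.249 -0.969 -0.179]
 [ 0.     0.     0.     1.   ]]
```

Request:
jog_arm(
  rows=[
    [[-0.0215,-0.028,0],3.1,0.094],
    [[-0.0235,-0.0265,0],3.2,0.094],
    [[-0.0245,-0.0255,0],3.1,0.094],
    [[-0.026,-0.024,0],3.1,0.094],
    [[-0.027,-0.0225,0],3.1,0.094],
    [[-0.0285,-0.0215,0],3.2,0.094],
    [[-0.0295,-0.0195,0],3.1,0.094],
    [[-0.0305,-0.0175,0],3.1,0.094],
    [[-0.0315,-0.0165,0],3.2,0.094],
    [[-0.0325,-0.014,0],3.1,0.094],
    [[-0.033,-0.013,0],3.1,0.094],
    [[-0.0335,-0.0105,0],3.2,0.094],
  ],
)

```text
time_s: 2.35
ee_pos: [0.3098, 0.1323, 0.2057]
eef_rot: [3.141, 0.0, 2.201]
force: [0.3, 0.2, -0.2]
grip_width: 0.0942
grip_force: 0.0
```

Request:
jog_arm(
  rows=[
    [[-0.0345,-0.009,0],3.1,0.094],
    [[-0.0345,-0.007,0],3.1,0.094],
    [[-0.035,-0.0055,0],3.1,0.094],
    [[-0.035,-0.003,0],3.2,0.094],
    [[-0.0355,-0.0015,0],3.1,0.094],
    [[-0.0355,0.0005,0],3.1,0.094],
    [[-0.035,0.003,0],3.2,0.094],
    [[-0.0355,0.0045,0],3.1,0.094],
    [[-0.0345,0.006,0],3.1,0.094],
    [[-0.0345,0.0085,0],3.2,0.094],
    [[0,0,0],0,0.094],
  ],
)

```text
time_s: 3.27
ee_pos: [0.4411, -0.1993, 0.2049]
eef_rot: [-3.141, 0.0, 1.651]
force: [-0.4, 1.3, 0.4]
grip_width: 0.0935
grip_force: 0.0
```

```bash
sed -i 's/t=round(-(y+dy\*(i+1)\/n-yc),1)/t=float(round(-(y+dy*(i+1)\/n-yc),1))/' h.py
cat >> h.py <<'E'
def cloud(p,step=1):
    r=p['range_z'];v,u=np.mgrid[0:400:step,0:640:step];v=v.ravel();u=u.ravel();k=r[v,u]>0;u=u[k];v=v[k]
    K=np.array(p['K']);a=np.c_[(u-K[0,2])/K[0,0],(v-K[1,2])/K[1,1]];s=a.copy()
    for _ in range(20): s=a/(1+p['k1']*(s**2).sum(1,keepdims=True))
    d=np.c_[s[:,0],-s[:,1],-np.ones(len(u))]*r[v,u][:,None]
    return d@p['W'][:3,:3].T+p['W'][:3,3],u,v,p['image'][v,u]
def rect(q,n):
    r=cv2.minAreaRect(q[:,:2].astype(np.float32));print(n,len(q),np.round(r[0],4),np.round(r[1],4),round(r[2],1),'z',np.round(np.percentile(q[:,2],[10,50,90]),4))
E
python3 - <<'E'
from h import *
o=get_obs();print(o['time_s'],o['ee_pos'],np.degrees(o['eef_rot']),o['qpos'].round(2))
p=shot('wrist');save(p,'w1.png');c,u,v,im=cloud(p)
m=(im.min(1)>150)&(c[:,2]>.01)&(c[:,2]<.03);rect(c[m],'cover')
for l in ['section3','section1','cover']:
  for e in spot_point(l,p)[:5]:
    x=px(e);print(l,round(e['p'],2),np.round(x),at_z(p,*x,.02).round(4),at_r(p,min(639,x[0]),min(399,x[1])).round(4))
E
```

```text
3.2667 [ 0.44111645 -0.19926471  0.20490596] [-1.79982104e+02  2.64198948e-02  9.45772060e+01] [-0.5   0.15  1.7  -0.    1.29 -0.58]
cover 7413 [ 0.5138 -0.1753] [0.5189 0.1915] 62.6 z [0.0189 0.0203 0.0269]
section3 0.95 [350. 242.] [ 0.4875 -0.2811  0.02  ] [ 0.4876 -0.2815  0.0192]
section3 0.69 [351. 210.] [ 0.4841 -0.2349  0.02  ] [ 0.4839 -0.2345  0.0212]
section3 0.64 [350. 154.] [ 0.4744 -0.1599  0.02  ] [ 0.4744 -0.16    0.0192]
section3 0.55 [349. 180.] [ 0.4778 -0.1947  0.02  ] [ 0.4777 -0.1945  0.021 ]
section1 0.95 [350. 242.] [ 0.4875 -0.2811  0.02  ] [ 0.4876 -0.2815  0.0192]
section1 0.69 [351. 210.] [ 0.4841 -0.2349  0.02  ] [ 0.4839 -0.2345  0.0212]
section1 0.64 [350. 154.] [ 0.4744 -0.1599  0.02  ] [ 0.4744 -0.16    0.0192]
section1 0.55 [349. 180.] [ 0.4778 -0.1947  0.02  ] [ 0.4777 -0.1945  0.021 ]
cover 0.93 [349. 178.] [ 0.4765 -0.1911  0.02  ] [ 0.4764 -0.191   0.0205]
```

View pics/w1.png

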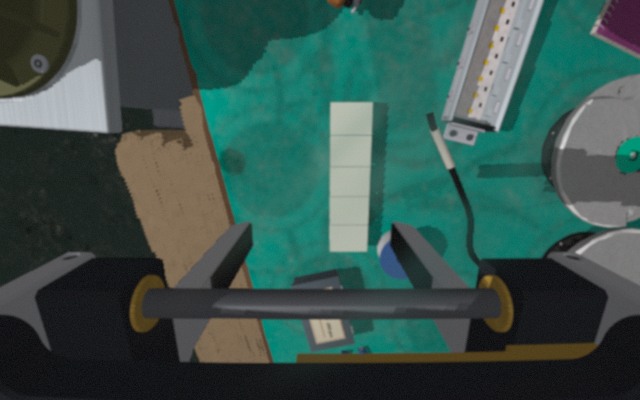

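The wrist picture shows the cover at (330–373, 102–251), the housing at (490,60), the reel at (395,255) and the tin at (325,315).

Run:
```python
from h import *
p=shot('wrist');c,u,v,im=cloud(p)
m=(u>315)&(u<388)&(v>92)&(v<262)&(im.min(1)>140)&(c[:,2]>.012)&(c[:,2]<.03);rect(c[m],'cover depth')
mk=np.zeros((400,640),np.uint8);mk[v[m],u[m]]=255
g=cv2.findContours(mk,0,1)[0];g=max(g,key=cv2.contourArea)[:,0]
q=np.array([at_z(p,a,b,.02) for a,b in g]);rect(q,'cover z=.02')
m=(u>440)&(u<550)&(v<150)&(c[:,2]>.024)&(c[:,2]<.036)&(im.min(1)>100);rect(c[m],'housing')
m=(u>550)&(v>80)&(v<230);print('disc z',np.percentile(c[m][:,2],[50,95]))
t=np.load('top.npy')
```

```text
cover depth 5727 [ 0.4936 -0.198 ] [0.0809 0.2048] 4.8 z [0.0192 0.0202 0.0212]
cover z=.02 366 [ 0.4783 -0.1959] [0.0511 0.1981] 4.7 z [0.02 0.02 0.02]
housing 1559 [ 0.6331 -0.0337] [0.1591 0.0663] 82.4 z [0.0251 0.0283 0.0304]
disc z [0.06517994 0.06692787]
```

Run:
```python
from h import *
plan([.4783,-.1959,.045],94.7)
```

```text
5 rows; [[[-0.001,0.0075,0.032],0.1],[[-0.001,0.0075,0.032],0],[[-0.001,0.008,0.0325],0.1],[[-0.001,0.0075,0.032],0.1],[[-0.001,0.0075,0.032],0]]
```

Request:
jog_arm(
  rows=[
    [[-0.001,0.0075,0.032],0.1,0.094],
    [[-0.001,0.0075,0.032],0,0.094],
    [[-0.001,0.008,0.0325],0.1,0.094],
    [[-0.001,0.0075,0.032],0,0.094],
    [[-0.001,0.0075,0.032],0,0.094],
    [[0,0,0],0,0.094],
    [[0,0,0],0,0.094],
    [[0,0,0],0,0.094],
  ],
)

```text
time_s: 4.18
ee_pos: [0.4789, -0.1967, 0.047]
eef_rot: [3.14, 0.001, 1.655]
force: [0.6, 0.3, 0.4]
grip_width: 0.0939
grip_force: 0.0
```

Run:
```python
from h import *
o=get_obs();print(o['ee_pos'],np.degrees(o['eef_rot']))
p=shot('wrist');save(p,'w2.png')
plan([.4783,-.1959,.0142],94.7)
```

```text
[ 0.47893262 -0.19668714  0.04701592] [1.79898414e+02 6.29855838e-02 9.48069624e+01]
1 rows; [[[0.001,-0.001,0.033],0.1]]
```

View pics/w2.png

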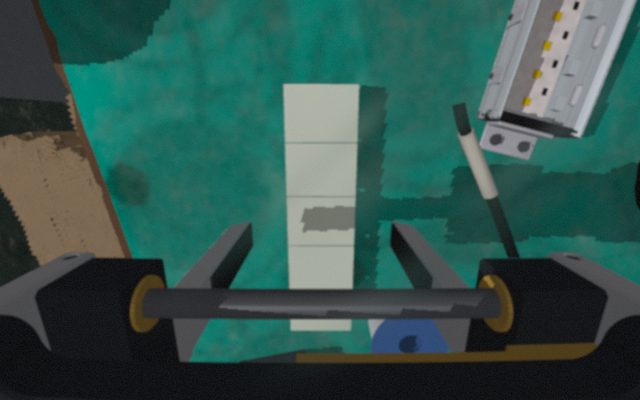

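The fingers straddle the middle section (v 195–245), so I'll descend and grip.

Request:
jog_arm(
  rows=[
    [[0,-0.0005,0.011],0,0.094],
    [[0.001,0,0.011],0,0.094],
    [[0,0,0.011],0,0.094],
    [[0,0,0],0,0.094],
    [[0,0,0],0,0.075],
    [[0,0,0],0,0.06],
    [[0,0,0],0,0.045],
    [[0,0,0],0,0.045],
    [[0,0,0],0,0.045],
    [[0,0,0],0,0.045],
  ],
  squeeze=20,
)

```text
time_s: 5.07
ee_pos: [0.478, -0.1959, 0.0122]
eef_rot: [3.141, 0.0, 1.654]
force: [-0.5, 0.1, 0.5]
grip_width: 0.0578
grip_force: 0.0
```

Request:
jog_arm(
  rows=[
    [[0,0,-0.0015],0,0.055],
    [[0,0,0],0,0.045],
    [[0,0,0],0,0.045],
    [[0,0,0],0,0.045],
    [[0,0,0],0,0.045],
    [[0,0,0],0,0.045],
  ],
  squeeze=20,
)

```text
time_s: 5.57
ee_pos: [0.478, -0.1959, 0.0138]
eef_rot: [3.141, 0.0, 1.654]
force: [-1.6, 0.8, 5.1]
grip_width: 0.0513
grip_force: 20.0
```

Run:
```python
from h import *
o=get_obs();plan([.478,-.196,.1],94.7,n=4)
o=dict(o);o['ee_pos']=np.array([.478,-.196,.1]);plan([.5,-.05,.21],82.5,n=7,o=o)
```

```text
4 rows; [[[-0.0,-0.0,-0.0215],0],[[-0.0,-0.0,-0.0215],0],[[-0.0,-0.0,-0.0215],0],[[-0.0,-0.0,-0.0215],0.1]]
7 rows; [[[0.0205,0.005,-0.0155],1.8],[[0.0205,0.004,-0.016],1.7],[[0.021,0.0035,-0.0155],1.8],[[0.021,0.003,-0.016],1.7],[[0.021,0.0025,-0.0155],1.8],[[0.021,0.0015,-0.016],1.7],[[0.021,0.001,-0.0155],1.8]]
```

Request:
jog_arm(
  rows=[
    [[0,0,-0.0215],0,0.045],
    [[0,0,-0.0215],0,0.045],
    [[0,0,-0.0215],0,0.045],
    [[0,0,-0.0215],0,0.045],
    [[0.0205,0.005,-0.0155],1.8,0.045],
    [[0.0205,0.004,-0.016],1.7,0.045],
    [[0.021,0.0035,-0.0155],1.8,0.045],
    [[0.021,0.003,-0.016],1.7,0.045],
    [[0.021,0.0025,-0.0155],1.8,0.045],
    [[0.021,0.0015,-0.016],1.7,0.045],
    [[0.021,0.001,-0.0155],1.8,0.045],
    [[0,0,0],0,0.045],
  ],
)

```text
time_s: 6.57
ee_pos: [0.5008, -0.0473, 0.2122]
eef_rot: [3.138, -0.0, 1.44]
force: [0.4, -0.1, -1.3]
grip_width: 0.0515
grip_force: 20.0
```

Request:
jog_arm(
  rows=[
    [[0,0,0],0,0.045],
    [[0,0,0],0,0.045],
    [[0,0,0],0,0.045],
  ],
)

```text
time_s: 6.82
ee_pos: [0.4992, -0.0505, 0.2084]
eef_rot: [-3.14, 0.0, 1.439]
force: [-0.2, 1.7, -0.8]
grip_width: 0.0517
grip_force: 20.0
```

Run:
```python
from h import *
o=get_obs();print(o['time_s'],o['ee_pos'],np.degrees(o['eef_rot']),o['grip_width'])
p=shot('wrist');save(p,'w3.png');c,u,v,im=cloud(p)
m=(c[:,2]>.022)&(c[:,2]<.036)&(abs(c[:,0]-.638)<.07)&(abs(c[:,1])<.14);rect(c[m],'housing');print(u[m].min(),u[m].max(),v[m].min(),v[m].max())
for l in ['rim','section3']:
  for e in spot_point(l,p)[:4]:
    x=px(e);print(l,round(e['p'],2),np.round(x),at_z(p,*x,.03).round(4),at_r(p,min(639,x[0]),min(399,x[1])).round(4))
```

```text
6.8167 [ 0.4992392  -0.05049046  0.20843065] [-1.79906857e+02  3.88556683e-03  8.24337700e+01] 0.05166781626791226
housing 2734 [0.6377 0.0024] [0.2333 0.0674] 82.1 z [0.0237 0.0281 0.0305]
394 462 25 216
rim 0.89 [430. 131.] [ 0.6411 -0.0037  0.03  ] [ 0.6495 -0.0053  0.0073]
section3 0.8 [321. 289.] [ 0.4776 -0.2043  0.03  ] [ 0.5028 -0.0218  0.319 ]
section3 0.79 [321. 235.] [ 0.4889 -0.1228  0.03  ] [ 0.4992 -0.0482  0.2148]
section3 0.68 [321. 112.] [0.5094 0.0362 0.03  ] [0.5091 0.0289 0.2082]
section3 0.64 [319. 179.] [ 0.4972 -0.0456  0.03  ] [ 0.5031 -0.0113  0.2126]
```

View pics/w3.png

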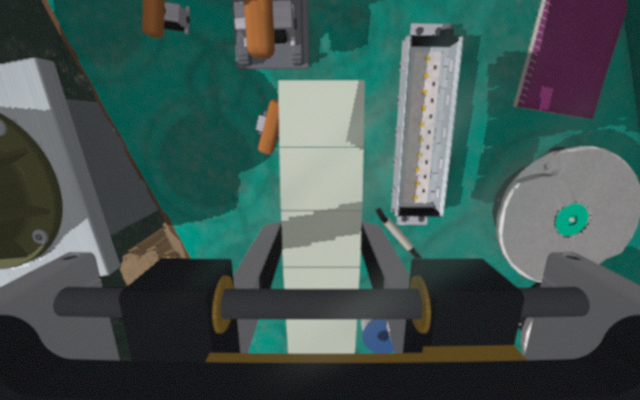

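Run:
```python
from h import *
im=cv2.imread('pics/w3.png')
c=cv2.resize(im[15:235,375:485],None,fx=2.7,fy=2.7,interpolation=cv2.INTER_CUBIC)
d=cv2.resize(im[15:75,385:475],None,fx=5,fy=4.95,interpolation=cv2.INTER_CUBIC);e=cv2.resize(im[165:225,385:475],None,fx=5,fy=4.95,interpolation=cv2.INTER_CUBIC)
r=np.vstack([d,e]);c=cv2.resize(c,(297,594));cv2.imwrite('pics/crop2.png',np.hstack([c,r]))
```

```text
(no output)
```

View pics/crop2.png

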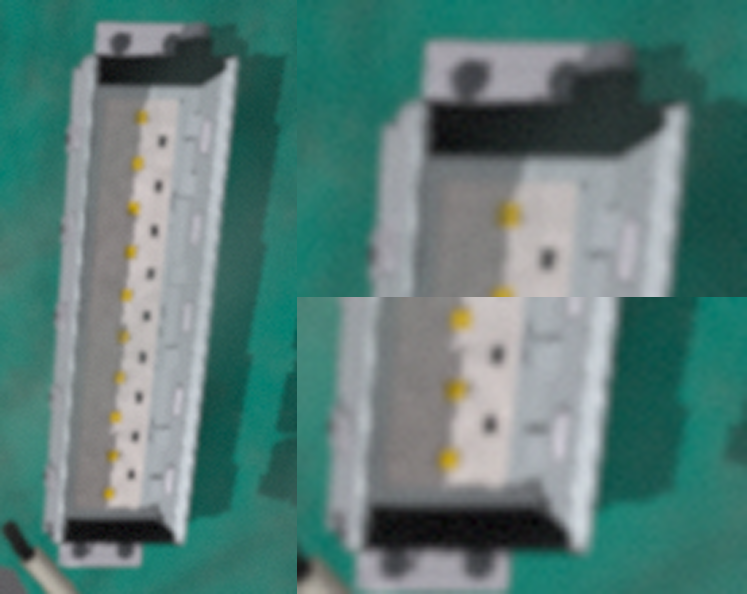

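The crop shows the housing rim: the top corners at about (411,36) and (463,36), the bottom corners at about (397,216) and (444,216).

Run:
```python
from h import *
p=shot('wrist')
g=p['image'].astype(float)
K={k:at_z(p,*q,.03)[:2] for k,q in dict(TLi=(411.2,36),TRi=(458.2,36),TRo=(463.2,36),BLi=(399.6,216),BRi=(440,216),BRo=(443.6,216),TLo=(408.5,36),BLo=(396.6,216)).items()}
for k in K: print(k,K[k].round(4))
for s in 'io':
    L=K['TL'+s]-K['BL'+s];R=K['TR'+s]-K['BR'+s];c=sum(K[a+s] for a in ['TL','TR','BL','BR'])/4
    print(s,c.round(4),[np.degrees(np.arctan2(*w[::-1])).round(2) for w in (L,R)],[np.linalg.norm(w).round(4) for w in (L,R)],'w',np.linalg.norm(K['TL'+s]-K['TR'+s]).round(4),np.linalg.norm(K['BL'+s]-K['BR'+s]).round(4))
# cover held: check pose of cover in hand
c,u,v,im=cloud(p);m=(u>265)&(u<375)&(v>78)&(v<352)&(im.min(1)>120)&(c[:,2]>.16)&(c[:,2]<.235);print(at_r(p,321,90),at_r(p,321,140),at_r(p,321,200))
t=shot('top');c,u,v,im=cloud(t);m=(c[:,2]>.026)&(c[:,2]<.035)&(abs(c[:,0]-.638)<.07)&(abs(c[:,1])<.14);rect(c[m],'top')
for e in spot_point('rim',t)[:2]:x=px(e);print(e['p'],at_z(t,*x,.03))
```

```text
TLi [0.6249 0.1073]
TRi [0.6793 0.1008]
TRo [0.6852 0.1001]
BLi [ 0.5972 -0.1093]
BRi [ 0.6512 -0.1165]
BRo [ 0.656  -0.1171]
TLo [0.6218 0.1077]
BLo [ 0.5932 -0.1087]
i [ 0.6381 -0.0044] [np.float64(82.71), np.float64(82.62)] [np.float64(0.2184), np.float64(0.2191)] w 0.0548 0.0545
o [ 0.639  -0.0045] [np.float64(82.48), np.float64(82.36)] [np.float64(0.2183), np.float64(0.2192)] w 0.0638 0.0634
[0.51134872 0.04190167 0.20826637] [0.50748446 0.01263308 0.21109462] [ 0.50258899 -0.02444523  0.21463444]
top 85 [0.6492 0.0767] [0.0572 0.0646] 81.5 z [0.0265 0.029  0.0317]
```

Rim corners give widths of 54.7 and 63.6 mm and a length of 219 mm, which fits the given sizes. The mouth centre is about (0.6385, -0.0045) and its long axis is at 82.5°.

Run:
```python
from h import *
o=get_obs();p=shot('wrist');print(np.array(p['K']).round(1).tolist(),p['k1'])
g=p['image'].astype(float).mean(2)
T=np.array(p['T_tool_cam'])
for v in (90,110,130,160,190):
    d=np.diff(cv2.GaussianBlur(g,(3,3),0)[v]);l=265+np.argmax(d[265:300])+.5;r=345+np.argmin(d[345:380])+.5
    z=np.median(p['range_z'][v,300:340])
    a=[(T@np.r_[ray(p,x,v)*z,1])[:3]*1000 for x in (l,r)];print(v,l,r,np.round(a,1).tolist(),'mid y',round((a[0][1]+a[1][1])/2,2))
plan([.6385,-.0045,.085],82.5)
```

```text
[[281.9, 0.0, 321.0], [0.0, 281.9, 197.1], [0.0, 0.0, 1.0]] -0.027463661054779726
90 277.5 353.5 [[93.1, -26.7, 1.0], [93.1, 19.3, 1.0]] mid y -3.7
110 278.5 349.5 [[81.4, -26.3, -0.3], [81.4, 17.0, -0.2]] mid y -4.63
130 278.5 345.5 [[69.5, -26.5, -1.6], [69.6, 14.7, -1.6]] mid y -5.89
160 278.5 363.5 [[51.3, -26.8, -3.6], [51.4, 26.2, -3.6]] mid y -0.33
190 279.5 362.5 [[32.5, -26.6, -5.2], [32.6, 26.0, -5.2]] mid y -0.31
6 rows; [[[0.0105,0.022,0.0205],-0.0],[[0.0105,0.022,0.021],-0.0],[[0.0105,0.022,0.0205],-0.0],[[0.011,0.022,0.021],-0.0],[[0.0105,0.0215,0.0205],-0.1],[[0.0105,0.022,0.021],0]]
```

Request:
jog_arm(
  rows=[
    [[0.0105,0.022,0.0205],0,0.045],
    [[0.0105,0.022,0.021],0,0.045],
    [[0.0105,0.022,0.0205],0,0.045],
    [[0.011,0.022,0.021],0,0.045],
    [[0.0105,0.0215,0.0205],0,0.045],
    [[0.0105,0.022,0.021],0,0.045],
    [[0,0,0],0,0.045],
    [[0,0,0],0,0.045],
    [[0,0,0],0,0.045],
    [[0,0,0],0,0.045],
  ],
)

```text
time_s: 8.0
ee_pos: [0.6384, -0.0045, 0.0865]
eef_rot: [3.14, -0.0, 1.439]
force: [-0.2, -0.6, -1.1]
grip_width: 0.0516
grip_force: 20.0
```

Run:
```python
from h import *
o=get_obs();print(o['time_s'],o['ee_pos'],np.degrees(o['eef_rot']),o['grip_width'])
p=shot('wrist')
i=p['image'][:,:,::-1];cv2.imwrite('pics/w4.png',cv2.resize(i[20:220,210:430],None,fx=3,fy=3,interpolation=cv2.INTER_CUBIC))
T=np.array(p['T_tool_cam']);h=o['ee_pos'][2]
np.save('w4.npy',p['W'])
```

```text
8.0 [ 0.63842916 -0.00449938  0.08648641] [ 1.79885783e+02 -3.15538012e-03  8.24334226e+01] 0.051596841447013826
```

View pics/w4.png

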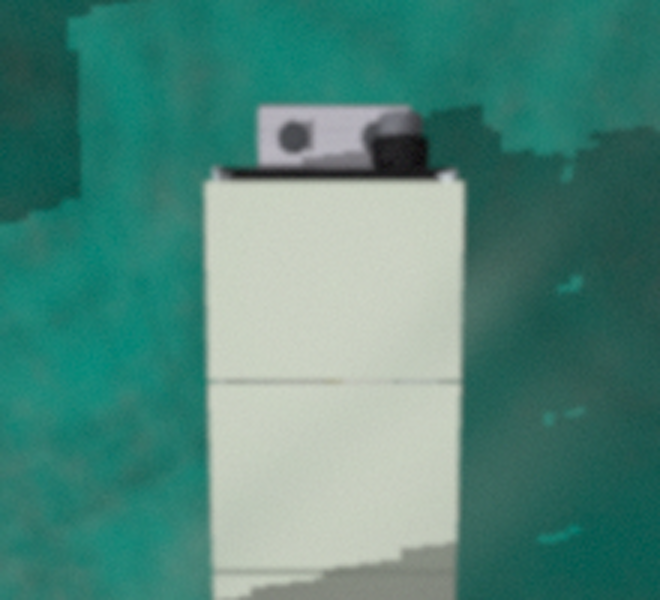

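The housing end corners (crop x 210–458) are centred under the cover (204–466), so I'll lower it.

Request:
jog_arm(
  rows=[
    [[0,0,0.011],0,0.045],
    [[0,0,0.011],0,0.045],
    [[0,0,0.011],0,0.045],
    [[0,0,0.006],0,0.045],
    [[0,0,0.005],0,0.045],
    [[0,0,0],0,0.045],
    [[0,0,0],0,0.045],
  ],
)

```text
time_s: 8.63
ee_pos: [0.6384, -0.0041, 0.0407]
eef_rot: [-3.141, 0.0, 1.439]
force: [-0.1, 0.1, -0.4]
grip_width: 0.0516
grip_force: 20.0
```

Request:
jog_arm(
  rows=[
    [[0,0,0.003],0,0.045],
    [[0,0,0.003],0,0.045],
    [[0,0,0],0,0.045],
    [[0,0,0],0,0.045],
  ],
)

```text
time_s: 8.97
ee_pos: [0.6384, -0.0041, 0.0349]
eef_rot: [-3.142, 0.0, 1.439]
force: [-0.0, 0.3, -0.6]
grip_width: 0.0518
grip_force: 20.0
```

Request:
jog_arm(
  rows=[
    [[0,0,0.0015],0,0.045],
    [[0,0,0],0,0.045],
    [[0,0,0],0,0.056],
    [[0,0,0],0,0.066],
    [[0,0,0],0,0.08],
    [[0,0,0],0,0.094],
    [[0,0,0],0,0.094],
    [[0,0,0],0,0.094],
  ],
)

```text
time_s: 9.63
ee_pos: [0.6384, -0.0041, 0.0335]
eef_rot: [3.142, -0.0, 1.439]
force: [0.1, -0.8, -0.8]
grip_width: 0.0858
grip_force: 0.0
```

Request:
jog_arm(
  rows=[
    [[0,0,-0.01],0,0.094],
    [[0,0,-0.02],0,0.094],
    [[0,0,-0.03],0,0.094],
    [[-0.02,-0.02,-0.04],0,0.094],
    [[-0.02,-0.03,-0.02],0,0.094],
    [[-0.02,-0.03,0],0,0.094],
    [[0,0,0],0,0.094],
    [[0,0,0],0,0.094],
    [[0,0,0],0,0.094],
  ],
)

```text
time_s: 10.38
ee_pos: [0.5551, -0.0505, 0.1483]
eef_rot: [3.14, -0.0, 1.439]
force: [1.0, -0.7, 0.2]
grip_width: 0.094
grip_force: 0.0
```

Run:
```python
from h import *
o=get_obs();print(o['time_s'],o['ee_pos'],np.degrees(o['eef_rot']),o['grip_width'])
p=shot('wrist');save(p,'w5.png');c,u,v,im=cloud(p)
m=(c[:,2]>.034)&(c[:,2]<.05)&(abs(c[:,0]-.638)<.06)&(abs(c[:,1])<.12)&(im.min(1)>100);rect(c[m],'cover')
a=np.radians(82.5);C=np.array([.6385,-.0045]);L=np.array([np.cos(a),np.sin(a)])
q=c[m];s=(q[:,:2]-C)@L
for k in (-80,-40,0,40,80):
    w=abs(s*1000-k)<10;print(k,w.sum(),np.median(q[w][:,2]).round(4) if w.any() else '')
for l in ['grip','roller']:
  for e in spot_point(l,p)[:4]:
    x=px(e);print(l,round(e['p'],2),np.round(x),at_r(p,min(639,x[0]),min(399,x[1])).round(4))
```

```text
10.3833 [ 0.55514132 -0.05045959  0.1482762 ] [ 1.79925474e+02 -5.27410452e-03  8.24375846e+01] 0.09404628970999665
cover 10266 [ 0.6375 -0.0048] [0.1998 0.053 ] 82.0 z [0.0384 0.0393 0.0403]
-80 808 0.0394
-40 951 0.0394
0 1051 0.0394
40 1169 0.0393
80 1254 0.0393
grip 0.91 [204. 135.] [0.4542 0.0267 0.0586]
roller 0.97 [206.  20.] [0.4726 0.1284 0.0422]
roller 0.86 [220. 133.] [0.4618 0.0275 0.0342]
roller 0.81 [99.  7.] [0.3647 0.1627 0.0231]
```

View pics/w5.png

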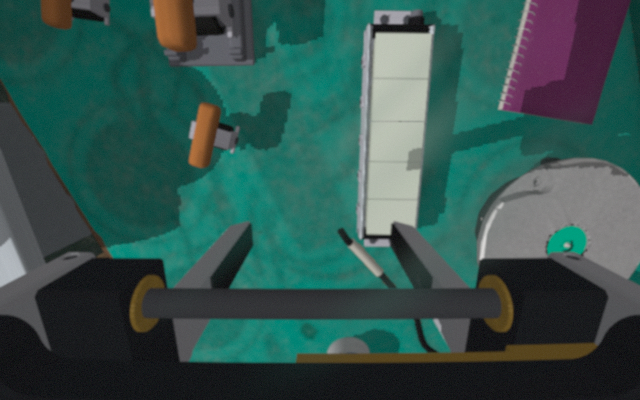

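The cover rests loose with all five tops at z ≈ 39.3 mm, centred at (0.6375,-0.0048). Next is the roller in its stand, seen at (175,20)–(210,50).

Run:
```python
from h import *
plan([.465,.09,.2],83.5)
```

```text
5 rows; [[[0.0255,-0.0215,-0.0105],-0.2],[[0.0255,-0.0215,-0.0105],-0.2],[[0.0255,-0.0215,-0.0105],-0.2],[[0.0255,-0.021,-0.0105],-0.2],[[0.026,-0.0215,-0.0105],-0.2]]
```

Request:
jog_arm(
  rows=[
    [[0.0255,-0.0215,-0.0105],-0.2,0.094],
    [[0.0255,-0.0215,-0.0105],-0.2,0.094],
    [[0.0255,-0.0215,-0.0105],-0.2,0.094],
    [[0.0255,-0.021,-0.0105],-0.2,0.094],
    [[0.026,-0.0215,-0.0105],-0.2,0.094],
    [[0,0,0],0,0.094],
    [[0,0,0],0,0.094],
    [[0,0,0],0,0.094],
  ],
)

```text
time_s: 11.2
ee_pos: [0.4647, 0.0899, 0.1997]
eef_rot: [-3.141, 0.0, 1.457]
force: [1.0, 0.5, -0.1]
grip_width: 0.0938
grip_force: 0.0
```

Run:
```python
from h import *
o=get_obs();print(o['time_s'],o['ee_pos'],np.degrees(o['eef_rot']))
p=shot('wrist');save(p,'w6.png');c,u,v,im=cloud(p)
n=(abs(c[:,0]-.46)<.08)&(abs(c[:,1]-.14)<.08)&(v<260)
rect(c[n&(c[:,2]>.068)],'grip >68');rect(c[n&(c[:,2]>.08)],'grip >80')
rect(c[n&(c[:,2]>.013)&(c[:,2]<.03)],'stand')
for l in ['grip','roller','rest']:
  for e in spot_point(l,p)[:3]:
    x=px(e);print(l,round(e['p'],2),np.round(x),at_z(p,*x,{'grip':.077,'roller':.008,'rest':.008}[l]).round(4))
# brown pixels: contour of grip at z~.08
m=n&(c[:,2]>.06)&(im[:,0]>im[:,2]*1.4);mk=np.zeros((400,640),np.uint8);mk[v[m],u[m]]=255
g=max(cv2.findContours(mk,0,1)[0],key=cv2.contourArea)[:,0];rect(np.array([at_z(p,a,b,.08) for a,b in g]),'contour')
print(u[m].min(),u[m].max(),v[m].min(),v[m].max())
```

```text
11.2 [0.46474522 0.08985244 0.19966438] [-1.79984163e+02  1.17530686e-02  8.34979183e+01]
grip >68 5343 [0.4634 0.1182] [0.1094 0.1243] 43.3 z [0.0883 0.2143 0.3   ]
grip >80 5343 [0.4634 0.1182] [0.1094 0.1243] 43.3 z [0.0883 0.2143 0.3   ]
stand 1197 [0.4625 0.1441] [0.0855 0.0778] 83.3 z [0.0185 0.0204 0.0259]
grip 0.96 [314. 146.] [0.4629 0.1414 0.077 ]
grip 0.82 [207. 133.] [0.3523 0.1678 0.077 ]
grip 0.58 [315. 238.] [0.4518 0.0368 0.077 ]
roller 0.86 [313. 144.] [0.4592 0.139  0.008 ]
roller 0.82 [228. 129.] [0.3526 0.1703 0.008 ]
roller 0.57 [317. 220.] [0.452 0.035 0.008]
rest 0.43 [459. 266.] [ 0.6508 -0.0594  0.008 ]
contour 206 [0.4621 0.1414] [0.0902 0.0259] 82.6 z [0.08 0.08 0.08]
301 326 101 188
```

Run:
```python
from h import *
p=shot('wrist');c,u,v,im=cloud(p)
C=np.array([.4622,.1414]);a=np.radians(83.);L=np.array([np.cos(a),np.sin(a)]);N=np.array([L[1],-L[0]])
s=(c[:,:2]-C)@L*1000;n=(c[:,:2]-C)@N*1000
for lo,hi in ((-45,-35),(-35,-28),(-28,-20),(-20,-14),(14,20),(20,28),(28,35),(35,45)):
    print(lo,hi,[(int(k),(np.percentile(c[w][:,2],[10,90])*1000).round(0).tolist() if w.sum()>4 else None) for k in range(-40,41,16) for w in [(n>lo)&(n<hi)&(abs(s-k)<8)&(c[:,2]<.095)]])
for k in (-40,-20,0,20,40):
    w=(abs(s-k)<6)&(c[:,2]>.06)&(c[:,2]<.1);print(k,n[w].min().round(1),n[w].max().round(1),np.percentile(c[w][:,2],90).round(4))
w=(c[:,2]>.084)&(c[:,2]<.1)&(abs(n)<30)&(abs(s)<70);print('s range',np.percentile(s[w],[.5,99.5]))
plan([.4622,.1414,.12],83.,n=4)
```

```text
-45 -35 [(-40, [2.0, 26.0]), (-24, [5.0, 21.0]), (-8, [4.0, 20.0]), (8, [5.0, 20.0]), (24, [5.0, 21.0]), (40, [4.0, 26.0])]
-35 -28 [(-40, [2.0, 26.0]), (-24, [20.0, 22.0]), (-8, [20.0, 59.0]), (8, [19.0, 58.0]), (24, [19.0, 21.0]), (40, [18.0, 26.0])]
-28 -20 [(-40, [2.0, 25.0]), (-24, [5.0, 25.0]), (-8, [57.0, 59.0]), (8, [24.0, 59.0]), (24, [5.0, 25.0]), (40, [5.0, 24.0])]
-20 -14 [(-40, [3.0, 6.0]), (-24, [5.0, 38.0]), (-8, [57.0, 59.0]), (8, [41.0, 59.0]), (24, [5.0, 37.0]), (40, [4.0, 5.0])]
14 20 [(-40, [2.0, 6.0]), (-24, [5.0, 38.0]), (-8, [57.0, 59.0]), (8, [43.0, 59.0]), (24, [4.0, 38.0]), (40, [4.0, 6.0])]
20 28 [(-40, [2.0, 24.0]), (-24, [5.0, 25.0]), (-8, [57.0, 59.0]), (8, [18.0, 59.0]), (24, [4.0, 24.0]), (40, [4.0, 25.0])]
28 35 [(-40, [2.0, 27.0]), (-24, [19.0, 25.0]), (-8, [20.0, 59.0]), (8, [20.0, 59.0]), (24, [19.0, 24.0]), (40, [6.0, 26.0])]
35 45 [(-40, [2.0, 25.0]), (-24, [4.0, 20.0]), (-8, [4.0, 20.0]), (8, [4.0, 20.0]), (24, [4.0, 20.0]), (40, [4.0, 25.0])]
-40 -12.0 13.5 0.0906
-20 -11.8 13.4 0.0908
0 -12.8 13.2 0.0907
20 -12.6 12.9 0.0911
40 -12.4 12.7 0.0905
s range [-43.20520232  43.80593167]
4 rows; [[[0.013,-0.002,0.02],0.1],[[0.013,-0.002,0.02],0.1],[[0.0125,-0.0025,0.0195],0.1],[[0.013,-0.002,0.02],0.1]]
```

Request:
jog_arm(
  rows=[
    [[0.013,-0.002,0.02],0.1,0.094],
    [[0.013,-0.002,0.02],0.1,0.094],
    [[0.0125,-0.002,0.0195],0.1,0.094],
    [[0.013,-0.002,0.02],0.1,0.094],
    [[0,0,0.02],0,0.094],
    [[0,0,0.02],0,0.094],
    [[0,0,0.014],0,0.094],
    [[0,0,0.005],0,0.094],
    [[0,0,0],0,0.094],
    [[0,0,0],0,0.094],
    [[0,0,0],0,0.094],
  ],
)

```text
time_s: 12.37
ee_pos: [0.463, 0.1419, 0.0624]
eef_rot: [3.14, -0.001, 1.449]
force: [0.0, -0.4, -0.2]
grip_width: 0.0936
grip_force: 0.0
```

Run:
```python
from h import *
o=get_obs();print(o['time_s'],o['ee_pos'],np.degrees(o['eef_rot']),o['force'])
```

```text
12.3667 [0.46300689 0.14187819 0.06240946] [ 1.79919590e+02 -2.91712184e-02  8.30361175e+01] [ 0.03478149 -0.36742675 -0.22361968]
```

Request:
jog_arm(
  rows=[
    [[-0.0005,0,0.002],0,0.02],
    [[0,0,0],0,0.02],
    [[0,0,0],0,0.02],
    [[0,0,0],0,0.02],
    [[0,0,0],0,0.02],
    [[0,0,0],0,0.02],
    [[0,0,0],0,0.02],
    [[0,0,0],0,0.02],
    [[0,0,0],0,0.02],
    [[0,0,0],0,0.02],
    [[0,0,0],0,0.02],
    [[0,0,0],0,0.02],
  ],
  squeeze=58,
)

```text
time_s: 13.37
ee_pos: [0.4623, 0.1414, 0.0595]
eef_rot: [3.142, 0.0, 1.45]
force: [0.6, 0.6, 0.2]
grip_width: 0.0256
grip_force: 58.0
```

Request:
jog_arm(
  rows=[
    [[0,0,0],0,0.02],
    [[0,0,0],0,0.02],
  ],
)

```text
time_s: 13.53
ee_pos: [0.4623, 0.1414, 0.0595]
eef_rot: [-3.142, 0.0, 1.45]
force: [1.0, 0.1, -0.4]
grip_width: 0.0255
grip_force: 58.0
```

Run:
```python
from h import *
o=get_obs();print(o['time_s'],o['ee_pos'].round(4).tolist(),np.degrees(o['eef_rot']),o['force'].round(1),o['grip_width'])
p=o['ee_pos']
o=dict(o);o['ee_pos']=np.array([p[0],p[1],.15]);
a=np.radians(82.3);L=np.array([np.cos(a),np.sin(a)]);C=np.array([.638,-.0047])
for s in (-.09,-.08,.08): print(s,C+s*L)
plan([*(C-.085*L),.125],82.3,o=o)
```

```text
13.5333 [0.4623, 0.1414, 0.0595] [-1.79998535e+02  1.11054080e-03  8.30526115e+01] [ 1.   0.1 -0.4] 0.025512105072228782
-0.09 [ 0.62594124 -0.09388849]
-0.08 [ 0.62728111 -0.08397866]
0.08 [0.64871889 0.07457866]
8 rows; [[[-0.026,0.024,0.003],0.1],[[-0.026,0.024,0.0035],0.1],[[-0.026,0.0235,0.003],0.1],[[-0.026,0.0245,0.003],0.1],[[-0.026,0.024,0.003],0.1],[[-0.026,0.024,0.003],0.1],[[-0.026,0.024,0.0035],0.1],[[-0.0255,0.024,0.003],0.1]]
```

Request:
jog_arm(
  rows=[
    [[0,0,-0.015],0,0.02],
    [[0,0,-0.025],0,0.02],
    [[0,0,-0.025],0,0.02],
    [[0,0,-0.025],0,0.02],
    [[-0.026,0.024,0.003],0.1,0.02],
    [[-0.026,0.024,0.0035],0.1,0.02],
    [[-0.026,0.0235,0.003],0.1,0.02],
    [[-0.026,0.0245,0.003],0.1,0.02],
    [[-0.026,0.024,0.003],0.1,0.02],
    [[-0.026,0.024,0.003],0.1,0.02],
    [[-0.026,0.024,0.0035],0.1,0.02],
    [[-0.0255,0.024,0.003],0.1,0.02],
  ],
)

```text
time_s: 14.53
ee_pos: [0.6267, -0.0904, 0.1234]
eef_rot: [-3.14, -0.0, 1.435]
force: [1.6, 0.4, -3.5]
grip_width: 0.0256
grip_force: 58.0
```

Request:
jog_arm(
  rows=[
    [[0,0,0],0,0.02],
    [[0,0,0],0,0.02],
    [[0,0,0],0,0.02],
    [[0,0,0],0,0.02],
  ],
)

```text
time_s: 14.87
ee_pos: [0.6259, -0.0879, 0.1243]
eef_rot: [-3.141, -0.0, 1.436]
force: [-0.3, 0.9, -4.0]
grip_width: 0.0258
grip_force: 58.0
```

Run:
```python
from h import *
o=get_obs();print(o['time_s'],o['ee_pos'].round(4).tolist(),np.degrees(o['eef_rot']),o['force'].round(1),o['grip_width'])
p=shot('wrist');c,u,v,im=cloud(p)
a=np.radians(82.3);L=np.array([np.cos(a),np.sin(a)]);N=np.array([L[1],-L[0]]);C=np.array([.638,-.0047])
m=(c[:,2]>.034)&(c[:,2]<.045)&(im.min(1)>100)&(abs((c[:,:2]-C)@N)<.04)
q=(c[m][:,:2]-C)@np.c_[L,N]*1000
for k in (0,20,40,60,80,95):
    w=abs(q[:,0]-k)<6;print(k,w.sum(),np.percentile(q[w][:,1],[2,98]).round(1) if w.sum()>5 else '',np.median(c[m][w][:,2]) if w.sum()>5 else '')
print(np.percentile(q[:,0],[1,99]))
t=(o['ee_pos'][:2]-C)@np.c_[L,N]*1000;print('TCP s,n',t)
```

```text
14.8667 [0.6259, -0.0879, 0.1243] [-1.79960568e+02 -9.34277809e-03  8.23051735e+01] [-0.3  0.9 -4. ] 0.025819971666799793
0 794 [-24.8  24.1] 0.039363923493713954
20 824 [-24.4  24.5] 0.03928306094416428
40 890 [-24.8  24.6] 0.039249436585761965
60 918 [-24.5  24.3] 0.039232567228478676
80 978 [-24.9  24.7] 0.03929716506998429
95 89 [-24.   24.6] 0.03903642563861587
[-66.36037658  88.83473467]
TCP s,n [-84.0389746   -0.80092147]
```

Request:
jog_arm(
  rows=[
    [[0,0.0004,0.012],0,0.02],
    [[0.001,0.0004,0.012],0,0.02],
    [[0,0,0.006],0,0.02],
    [[0,0,0.003],0,0.02],
    [[0,0,0],0,0.02],
  ],
)

```text
time_s: 15.33
ee_pos: [0.6269, -0.0877, 0.0905]
eef_rot: [-3.14, -0.0, 1.436]
force: [0.1, -0.2, -3.2]
grip_width: 0.026
grip_force: 58.0
```

Request:
jog_arm(
  rows=[
    [[0,0,0.002],0,0.02],
    [[0,0,0.002],0,0.02],
    [[0,0,0],0,0.02],
  ],
)

```text
time_s: 15.58
ee_pos: [0.6273, -0.088, 0.0876]
eef_rot: [3.141, 0.0, 1.436]
force: [-1.1, 0.2, -1.6]
grip_width: 0.0256
grip_force: 58.0
```

Request:
jog_arm(
  rows=[
    [[0,0,0.001],0,0.02],
    [[0,0,0.001],0,0.02],
    [[0,0,0.001],0,0.02],
    [[0,0,0],0,0.02],
  ],
)

```text
time_s: 15.92
ee_pos: [0.6272, -0.0879, 0.0839]
eef_rot: [-3.141, -0.0, 1.436]
force: [-0.0, -0.4, -4.1]
grip_width: 0.0255
grip_force: 58.0
```

```bash
cat >> h.py <<'E'
A=np.radians(82.3);L=np.array([np.cos(A),np.sin(A)]);N=np.array([L[1],-L[0]]);C=np.array([.638,-.0047])
def prof(names=('wrist','side','top')):
    o=get_obs();print(round(o['time_s'],2),o['ee_pos'].round(4).tolist(),'F',o['force'].round(1),'M',o['moment'].round(2),'s,n',((o['ee_pos'][:2]-C)@np.c_[L,N]*1000).round(1))
    for nm in names:
        p=shot(nm);c,u,v,im=cloud(p);q=(c[:,:2]-C)@np.c_[L,N]*1000
        w0=(im.min(1)>110)&(np.ptp(im.astype(int),axis=1)<60)&(c[:,2]>.02)&(c[:,2]<.05)&(abs(q[:,1])<23)
        print(nm,[(k,int(w.sum()),(np.median(c[w][:,2])*1000).round(1)) for k in range(-95,100,10) for w in [w0&(abs(q[:,0]-k)<5)] if w.sum()>3])
E
python3 - <<'E'
from h import *
prof()
E
```

```text
15.92 [0.6272, -0.0879, 0.0839] F [-0.  -0.4 -4.1] M [-0.03  0.1   0.01] s,n [-83.9   0.5]
wrist [(-75, 7, np.float64(34.2)), (-65, 78, np.float64(36.1)), (-55, 193, np.float64(37.8)), (-45, 632, np.float64(39.3)), (-35, 757, np.float64(40.7)), (-25, 770, np.float64(42.2)), (-15, 780, np.float64(42.6)), (-5, 853, np.float64(42.6)), (5, 864, np.float64(42.7)), (15, 858, np.float64(42.7)), (25, 930, np.float64(42.2)), (35, 915, np.float64(41.9)), (45, 951, np.float64(41.4)), (55, 978, np.float64(40.9)), (65, 999, np.float64(40.3)), (75, 453, np.float64(39.8))]
side [(-65, 6, np.float64(33.6)), (-55, 13, np.float64(36.5)), (-45, 20, np.float64(38.5)), (-35, 20, np.float64(39.8)), (-25, 23, np.float64(42.0)), (-15, 26, np.float64(41.8)), (-5, 29, np.float64(42.2)), (5, 32, np.float64(42.0)), (15, 28, np.float64(42.0)), (25, 32, np.float64(41.5)), (35, 35, np.float64(41.2)), (45, 32, np.float64(40.4)), (55, 41, np.float64(40.2)), (65, 36, np.float64(39.3)), (75, 40, np.float64(39.2)), (85, 81, np.float64(29.2)), (95, 59, np.float64(36.8))]
top [(15, 31, np.float64(43.3)), (25, 50, np.float64(42.7)), (35, 45, np.float64(42.1)), (45, 52, np.float64(41.7)), (55, 48, np.float64(41.2)), (65, 46, np.float64(40.8)), (75, 49, np.float64(39.7)), (85, 50, np.float64(39.4)), (95, 27, np.float64(38.6))]
```

Request:
jog_arm(
  rows=[
    [[0.002,0,0.001],0,0.02],
    [[0.002,0,0.001],0,0.02],
    [[0.001,0,0.001],0,0.02],
    [[0,0,0],0,0.02],
  ],
)

```text
time_s: 16.4
ee_pos: [0.6282, -0.0826, 0.0817]
eef_rot: [3.141, -0.0, 1.436]
force: [-0.1, 0.4, 1.3]
grip_width: 0.0256
grip_force: 58.0
```

Run:
```python
from h import *
prof(('wrist',))
```

```text
16.4 [0.6282, -0.0826, 0.0817] F [-0.1  0.4  1.3] M [-0.02  0.15  0.01] s,n [-78.5   0.8]
wrist [(-65, 34, np.float64(31.5)), (-55, 126, np.float64(32.2)), (-45, 385, np.float64(34.2)), (-35, 709, np.float64(35.6)), (-25, 739, np.float64(37.2)), (-15, 773, np.float64(38.4)), (-5, 834, np.float64(39.0)), (5, 841, np.float64(39.7)), (15, 877, np.float64(40.3)), (25, 823, np.float64(40.5)), (35, 947, np.float64(40.5)), (45, 960, np.float64(40.4)), (55, 966, np.float64(40.2)), (65, 1014, np.float64(39.9)), (75, 945, np.float64(39.7))]
```

Request:
jog_arm(
  rows=[
    [[0,-0.0003,0.001],0,0.02],
    [[0,-0.0003,0.0005],0,0.02],
    [[0,0,0],0,0.02],
    [[0,0,0],0,0.02],
  ],
)

```text
time_s: 16.78
ee_pos: [0.6281, -0.0829, 0.0812]
eef_rot: [3.139, -0.0, 1.436]
force: [-0.7, 0.1, 9.2]
grip_width: 0.0258
grip_force: 58.0
```

Request:
jog_arm(
  rows=[
    [[0,0,0.001],0,0.02],
    [[0.004,0,0],0,0.02],
    [[0.004,0,0],0,0.02],
    [[0.004,0,0],0,0.02],
    [[0.004,0,0],0,0.02],
    [[0.004,0,0],0,0.02],
  ],
)

```text
time_s: 17.28
ee_pos: [0.6309, -0.0631, 0.0809]
eef_rot: [3.139, 0.0, 1.436]
force: [-3.0, -1.5, 13.5]
grip_width: 0.0257
grip_force: 58.0
```

Run:
```python
from h import *
prof(('wrist',))
```

```text
17.28 [0.6309, -0.0631, 0.0809] F [-3.  -1.5 13.5] M [-0.43  0.85 -0.03] s,n [-58.8   0.8]
wrist [(-45, 43, np.float64(32.6)), (-35, 125, np.float64(34.6)), (-25, 410, np.float64(36.7)), (-15, 699, np.float64(38.0)), (-5, 764, np.float64(39.0)), (5, 812, np.float64(39.9)), (15, 816, np.float64(40.9)), (25, 802, np.float64(41.4)), (35, 893, np.float64(41.5)), (45, 922, np.float64(41.3)), (55, 950, np.float64(41.3)), (65, 970, np.float64(41.3)), (75, 988, np.float64(41.1)), (85, 1032, np.float64(40.8)), (95, 855, np.float64(40.5))]
```

Request:
jog_arm(
  rows=[
    [[0.004,0,0],0,0.02],
    [[0.004,0,0],0,0.02],
    [[0.004,0,0],0,0.02],
    [[0.004,0,0],0,0.02],
    [[0.004,0,0],0,0.02],
  ],
)

```text
time_s: 17.75
ee_pos: [0.6336, -0.0433, 0.0807]
eef_rot: [3.139, 0.0, 1.436]
force: [-3.7, -0.5, 14.5]
grip_width: 0.0259
grip_force: 58.0
```

Run:
```python
from h import *
prof(('wrist',))
```

```text
17.75 [0.6336, -0.0433, 0.0807] F [-3.7 -0.5 14.5] M [-0.23  0.99 -0.05] s,n [-38.8   0.8]
wrist [(-95, 8, np.float64(32.8)), (-25, 51, np.float64(30.1)), (-15, 124, np.float64(30.6)), (-5, 437, np.float64(32.4)), (5, 682, np.float64(33.9)), (15, 744, np.float64(35.7)), (25, 781, np.float64(37.3)), (35, 784, np.float64(38.7)), (45, 854, np.float64(39.9)), (55, 926, np.float64(41.2)), (65, 854, np.float64(42.5)), (75, 1006, np.float64(43.6)), (85, 1037, np.float64(44.8)), (95, 1091, np.float64(45.8))]
```

Request:
jog_arm(
  rows=[
    [[0.004,-0.0004,0.0005],0,0.02],
    [[0.004,-0.0004,0],0,0.02],
    [[0.004,0,0],0,0.02],
    [[0.004,0,0],0,0.02],
    [[0.004,0,0],0,0.02],
  ],
)

```text
time_s: 18.22
ee_pos: [0.6361, -0.0234, 0.081]
eef_rot: [3.137, -0.0, 1.435]
force: [-1.9, -0.9, 16.8]
grip_width: 0.0259
grip_force: 58.0
```

Run:
```python
from h import *
prof()
```

```text
18.22 [0.6361, -0.0234, 0.081] F [-1.9 -0.9 16.8] M [-0.21  0.61 -0.04] s,n [-18.8   0.6]
wrist [(-85, 69, np.float64(32.2)), (-75, 36, np.float64(31.3)), (-5, 46, np.float64(32.4)), (5, 127, np.float64(34.0)), (15, 407, np.float64(36.1)), (25, 710, np.float64(37.3)), (35, 748, np.float64(38.8)), (45, 775, np.float64(40.0)), (55, 853, np.float64(41.3)), (65, 863, np.float64(42.4)), (75, 940, np.float64(43.5)), (85, 951, np.float64(44.5)), (95, 998, np.float64(45.6))]
side [(-95, 6, np.float64(30.4)), (-85, 6, np.float64(30.2)), (-75, 4, np.float64(31.0)), (-25, 4, np.float64(29.0)), (5, 6, np.float64(33.2)), (15, 19, np.float64(35.2)), (25, 25, np.float64(36.3)), (35, 20, np.float64(38.3)), (45, 25, np.float64(39.2)), (55, 23, np.float64(40.6)), (65, 34, np.float64(41.6)), (75, 23, np.float64(42.5)), (85, 32, np.float64(43.5)), (95, 96, np.float64(35.2))]
top [(-95, 28, np.float64(31.4)), (-85, 37, np.float64(31.3)), (95, 32, np.float64(45.9))]
```

Request:
jog_arm(
  rows=[
    [[0.004,0,0],0,0.02],
    [[0.004,0,0],0,0.02],
    [[0.004,0,0],0,0.02],
    [[0.004,0,0],0,0.02],
    [[0.004,0,0],0,0.02],
    [[0.004,0,0],0,0.02],
  ],
)

```text
time_s: 18.87
ee_pos: [0.6393, 0.0004, 0.0809]
eef_rot: [3.137, -0.0, 1.436]
force: [-1.7, -1.1, 16.8]
grip_width: 0.0254
grip_force: 58.0
```

Request:
jog_arm(
  rows=[
    [[0.004,0,0],0,0.02],
    [[0.004,0,0],0,0.02],
    [[0.004,0,0],0,0.02],
    [[0.004,0,0],0,0.02],
    [[0.004,0,0],0,0.02],
  ],
)

```text
time_s: 19.28
ee_pos: [0.642, 0.0204, 0.0809]
eef_rot: [3.137, -0.0, 1.436]
force: [-1.4, -2.0, 14.4]
grip_width: 0.0257
grip_force: 58.0
```

Run:
```python
from h import *
prof()
```

```text
19.28 [0.642, 0.0204, 0.0809] F [-1.4 -2.  14.4] M [-0.43  0.53  0.02] s,n [25.4  0.6]
wrist [(-95, 132, np.float64(29.9)), (-85, 392, np.float64(30.1)), (-45, 47, np.float64(30.8)), (-35, 54, np.float64(30.7)), (-25, 5, np.float64(31.0)), (35, 12, np.float64(32.0)), (45, 98, np.float64(33.5)), (55, 211, np.float64(35.6)), (65, 670, np.float64(37.4)), (75, 760, np.float64(38.9)), (85, 779, np.float64(40.3)), (95, 786, np.float64(41.7))]
side [(-95, 4, np.float64(28.3)), (-85, 11, np.float64(29.3)), (-75, 12, np.float64(30.1)), (-65, 11, np.float64(29.9)), (-55, 9, np.float64(30.4)), (-45, 8, np.float64(29.7)), (-35, 5, np.float64(29.7)), (35, 7, np.float64(30.4)), (55, 17, np.float64(34.5)), (65, 21, np.float64(36.7)), (75, 25, np.float64(38.2)), (85, 22, np.float64(39.9)), (95, 61, np.float64(34.5))]
top [(-95, 14, np.float64(30.2)), (-85, 47, np.float64(29.9)), (-75, 47, np.float64(30.3)), (-65, 47, np.float64(30.8)), (-55, 45, np.float64(30.5)), (-45, 48, np.float64(30.8)), (-35, 48, np.float64(30.3)), (-25, 10, np.float64(29.3))]
```

Request:
jog_arm(
  rows=[
    [[0.004,0,0],0,0.02],
    [[0.004,0,0],0,0.02],
    [[0.004,0,0],0,0.02],
    [[0.004,0,0],0,0.02],
    [[0.004,0,0],0,0.02],
  ],
)

```text
time_s: 19.85
ee_pos: [0.6447, 0.0401, 0.0809]
eef_rot: [3.137, -0.0, 1.435]
force: [-1.3, -0.5, 17.1]
grip_width: 0.0257
grip_force: 58.0
```

Request:
jog_arm(
  rows=[
    [[0.004,0,0],0,0.02],
    [[0.004,0,0],0,0.02],
    [[0.004,0,0],0,0.02],
    [[0.004,0,0],0,0.02],
    [[0.004,0,0],0,0.02],
  ],
)

```text
time_s: 20.27
ee_pos: [0.6473, 0.0602, 0.081]
eef_rot: [3.137, -0.001, 1.436]
force: [-1.7, 0.8, 15.2]
grip_width: 0.0256
grip_force: 58.0
```

Request:
jog_arm(
  rows=[
    [[0.004,0,0],0,0.02],
    [[0.004,0,0],0,0.02],
    [[0.004,0,0],0,0.02],
    [[0.003,0,0],0,0.02],
    [[0,0,0],0,0.02],
  ],
)

```text
time_s: 20.68
ee_pos: [0.6495, 0.0751, 0.0819]
eef_rot: [3.137, -0.001, 1.436]
force: [-4.9, -1.3, 24.0]
grip_width: 0.0258
grip_force: 58.0
```

Run:
```python
from h import *
prof()
```

```text
20.68 [0.6495, 0.0751, 0.0819] F [-4.9 -1.3 24. ] M [-0.34  1.46 -0.  ] s,n [80.7  0.7]
wrist [(-65, 230, np.float64(30.1)), (-55, 375, np.float64(30.2)), (-45, 407, np.float64(30.4)), (-35, 409, np.float64(30.3)), (-25, 170, np.float64(30.4)), (5, 14, np.float64(30.4)), (15, 66, np.float64(30.7)), (25, 27, np.float64(30.6)), (95, 59, np.float64(32.5))]
side [(-85, 21, np.float64(29.6)), (-75, 28, np.float64(29.4)), (-65, 22, np.float64(29.6)), (-55, 23, np.float64(29.3)), (-45, 21, np.float64(29.3)), (-35, 18, np.float64(30.1)), (-25, 13, np.float64(29.2)), (-15, 11, np.float64(30.0)), (-5, 14, np.float64(29.6)), (5, 8, np.float64(29.5)), (15, 11, np.float64(30.2)), (85, 10, np.float64(30.3)), (95, 10, np.float64(31.6))]
top [(-95, 9, np.float64(30.8)), (-85, 50, np.float64(29.4)), (-75, 48, np.float64(30.1)), (-65, 50, np.float64(30.1)), (-55, 46, np.float64(29.7)), (-45, 47, np.float64(30.7)), (-35, 48, np.float64(30.5)), (-25, 46, np.float64(30.0)), (-15, 48, np.float64(29.6)), (-5, 48, np.float64(30.4)), (5, 50, np.float64(30.5)), (15, 48, np.float64(30.1)), (25, 49, np.float64(31.2)), (35, 47, np.float64(30.4))]
```

Request:
jog_arm(
  rows=[
    [[0.002,0,0.0003],0,0.02],
    [[0.002,0,0.0003],0,0.02],
    [[0.002,0,0],0,0.02],
    [[0,0,0],0,0.02],
    [[0,0,0],0,0.02],
  ],
)

```text
time_s: 21.25
ee_pos: [0.6504, 0.0808, 0.0823]
eef_rot: [3.136, -0.001, 1.436]
force: [-9.2, -1.6, 32.8]
grip_width: 0.026
grip_force: 58.0
```

Run:
```python
from h import *
prof(('wrist','side'))
```

```text
21.25 [0.6504, 0.0808, 0.0823] F [-9.2 -1.6 32.8] M [-0.44  2.32 -0.  ] s,n [86.4  0.8]
wrist [(-65, 22, np.float64(29.6)), (-55, 386, np.float64(30.2)), (-45, 379, np.float64(30.4)), (-35, 402, np.float64(30.3)), (-25, 399, np.float64(30.4)), (15, 45, np.float64(30.5)), (25, 51, np.float64(30.8)), (35, 8, np.float64(30.8)), (95, 13, np.float64(32.6))]
side [(-85, 26, np.float64(29.3)), (-75, 20, np.float64(29.2)), (-65, 26, np.float64(29.7)), (-55, 26, np.float64(29.6)), (-45, 19, np.float64(29.5)), (-35, 21, np.float64(29.7)), (-25, 15, np.float64(29.4)), (-15, 15, np.float64(29.8)), (-5, 14, np.float64(29.9)), (5, 12, np.float64(30.2)), (15, 7, np.float64(29.9)), (25, 7, np.float64(30.6)), (35, 4, np.float64(29.8)), (45, 4, np.float64(29.8)), (65, 4, np.float64(28.7)), (95, 15, np.float64(31.5))]
```

Run:
```python
from h import *
t=shot('top');s=shot('side');w=shot('wrist')
def pix(p,P):
    q=np.linalg.inv(p['W'])@np.r_[P,1];x,y=q[0]/-q[2],-q[1]/-q[2];r=x*x+y*y;K=np.array(p['K']);return K[0,0]*x*(1+p['k1']*r)+K[0,2],K[1,1]*y*(1+p['k1']*r)+K[1,2]
for n,p in (('t',t),('s',s),('w',w)):
    print(n,[np.round(pix(p,[*(C+a*L),.03]),1).tolist() for a in (-.11,-.1,0,.1,.11)])
def crop(p,a,b,c,d,f): return cv2.resize(p['image'][b:d,a:c,::-1],None,fx=f,fy=f,interpolation=cv2.INTER_CUBIC)
u,v=map(int,pix(s,[*(C+.095*L),.03]));A1=crop(s,u-40,v-35,u+40,v+25,5)
A2=crop(t,250,145,350,190,4)
A3=crop(w,220,0,420,150,2)
H=np.zeros((600,800,3),np.uint8);H[:300,:400]=A1;H[:180,400:800]=A2;H[300:600,:400]=A3
cv2.imwrite('pics/mix.png',H)
```

```text
t [[332.9, 168.8], [329.7, 168.4], [297.0, 164.2], [264.4, 159.9], [261.1, 159.5]]
s [[277.0, 209.7], [276.0, 211.1], [265.7, 225.7], [253.8, 242.4], [252.5, 244.2]]
w [[320.2, 390.8], [320.2, 383.4], [320.2, 299.6], [320.1, 196.5], [320.1, 185.0]]
```

View pics/mix.png

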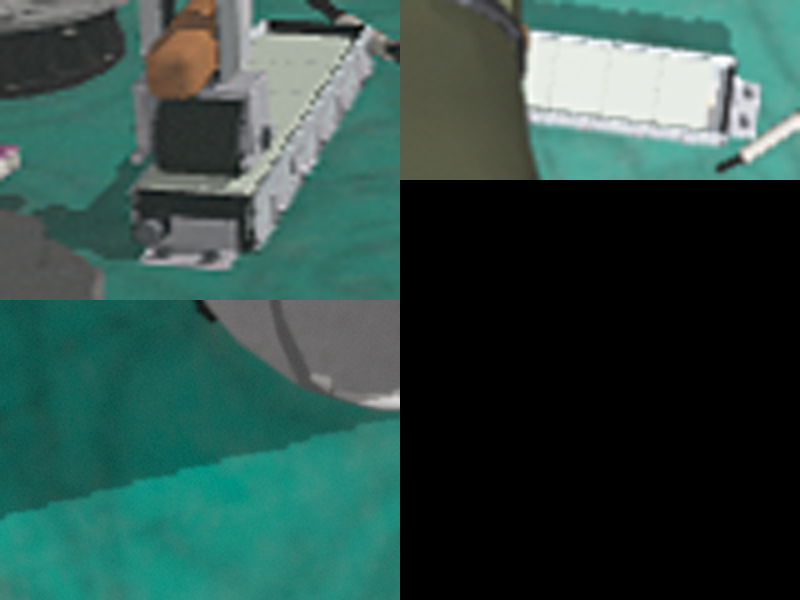

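The mix shows sections 1–4 flush, with a black gap at the −s end (top view). The +s end section (side view, crop (190,185)) sits slightly high against the black end plate. I'll measure whether the cover has shifted lengthwise.

```bash
cat >> h.py <<'E'
def pix(p,P):
    q=np.linalg.inv(p['W'])@np.r_[P,1];x,y=q[0]/-q[2],q[1]/q[2];r=x*x+y*y;K=np.array(p['K']);return K[0,0]*x*(1+p['k1']*r)+K[0,2],K[1,1]*y*(1+p['k1']*r)+K[1,2]
def line(p,ss,n=0,z=.03):
    g=p['image'].mean(2).astype(np.float32);uv=np.array([pix(p,[*(C+a/1000*L+n/1000*N),z]) for a in ss],np.float32)
    return cv2.remap(g,uv[:,0],uv[:,1],cv2.INTER_LINEAR).ravel().astype(int).tolist()
E
python3 - <<'E'
from h import *
t=shot('top');s=shot('side');w=shot('wrist')
a=list(range(-118,-89,2))
print(a);
for n in (-15,0,15): print('top',n,line(t,a,n))
for n in (-15,0,15): print('side-',n,line(s,a,n))
b=list(range(88,119,2));print(b)
for n in (-24,-18,0,18): print('side',n,line(s,b,n,.031))
K=np.array(w['K'])
for n in (-18,-8,8,18): print('wrist',n,line(w,b,n,.031),np.round(pix(w,[*(C+.1*L+n/1000*N),.03])))
c,u,v,im=cloud(s);q=(c[:,:2]-C)@np.c_[L,N]*1000
for lo,hi in ((-30,-20),(-20,-8),(-8,8),(8,20),(20,30)):
    print('side n',lo,hi,[(k,int(m.sum()),(np.median(c[m][:,2])*1000).round(1)) for k in range(88,113,4) for m in [(q[:,1]>lo)&(q[:,1]<hi)&(abs(q[:,0]-k)<2)&(c[:,2]>.02)&(c[:,2]<.04)] if m.sum()>1])
E
```

```text
[-118, -116, -114, -112, -110, -108, -106, -104, -102, -100, -98, -96, -94, -92, -90]
top -15 [132, 179, 209, 227, 174, 117, 54, 91, 128, 155, 163, 168, 172, 200, 223]
top 0 [189, 209, 214, 193, 155, 99, 74, 76, 118, 149, 167, 208, 233, 237, 235]
top 15 [153, 165, 180, 213, 191, 141, 77, 82, 127, 145, 174, 210, 220, 227, 230]
side- -15 [154, 145, 136, 129, 118, 94, 68, 43, 33, 34, 34, 35, 60, 92, 124]
side- 0 [89, 97, 92, 83, 73, 64, 55, 47, 40, 35, 36, 37, 37, 66, 109]
side- 15 [99, 101, 103, 95, 80, 65, 49, 44, 41, 36, 36, 43, 51, 60, 85]
[88, 90, 92, 94, 96, 98, 100, 102, 104, 106, 108, 110, 112, 114, 116, 118]
side -24 [182, 184, 179, 185, 184, 185, 186, 187, 182, 168, 130, 84, 51, 43, 40, 37]
side -18 [123, 146, 155, 156, 175, 186, 185, 183, 168, 151, 131, 96, 57, 31, 33, 37]
side 0 [42, 59, 83, 109, 115, 116, 115, 123, 127, 121, 109, 93, 72, 53, 37, 38]
side 18 [48, 54, 66, 87, 108, 117, 115, 114, 122, 132, 141, 102, 63, 30, 33, 37]
wrist -18 [108, 106, 112, 113, 115, 115, 115, 131, 142, 145, 125, 96, 74, 114, 115, 132] [299. 197.]
wrist -8 [132, 133, 133, 131, 131, 133, 134, 1
[... 462 characters left out ...]
.float64(30.8)), (92, 2, np.float64(31.7)), (96, 7, np.float64(32.4)), (100, 2, np.float64(32.5)), (104, 6, np.float64(31.7)), (108, 11, np.float64(28.4)), (112, 13, np.float64(28.0))]
side n -8 8 [(92, 2, np.float64(30.6)), (96, 3, np.float64(31.8)), (100, 10, np.float64(35.3)), (104, 6, np.float64(33.0)), (108, 16, np.float64(29.5)), (112, 15, np.float64(26.2))]
side n 8 20 [(96, 2, np.float64(33.7)), (100, 6, np.float64(34.0)), (104, 3, np.float64(32.5)), (108, 18, np.float64(28.0)), (112, 10, np.float64(26.6))]
side n 20 30 [(92, 2, np.float64(31.0)), (96, 3, np.float64(30.5)), (100, 3, np.float64(32.3)), (104, 3, np.float64(32.0)), (108, 8, np.float64(28.4)), (112, 9, np.float64(24.5))]
```

The cover has crept about 4–5 mm toward +s, so its end rides on the end plate's flare. I'll roll further out, still pressed, so the flare wedges it down.

Request:
jog_arm(
  rows=[
    [[0.002,0,0],0,0.02],
    [[0.002,0,0],0,0.02],
    [[0.002,0,0],0,0.02],
    [[0.001,0,0],0,0.02],
    [[0,0,0],0,0.02],
  ],
)

```text
time_s: 22.07
ee_pos: [0.6513, 0.0878, 0.0829]
eef_rot: [3.136, -0.001, 1.436]
force: [-11.5, -2.2, 37.3]
grip_width: 0.0256
grip_force: 58.0
```

Run:
```python
from h import *
prof(('side',))
s=shot('side');t=shot('top')
b=list(range(88,119,2));a=list(range(-110,-86,2))
print(line(s,b,-24,.031),line(s,b,-18,.031));print(line(s,a,0));print(line(t,a,0))
```

```text
22.07 [0.6513, 0.0878, 0.0829] F [-11.5  -2.2  37.3] M [-0.49  2.83  0.04] s,n [93.4  0.8]
side [(-85, 25, np.float64(29.3)), (-75, 20, np.float64(29.4)), (-65, 24, np.float64(29.4)), (-55, 20, np.float64(30.0)), (-45, 27, np.float64(29.8)), (-35, 26, np.float64(29.6)), (-25, 16, np.float64(29.8)), (-15, 16, np.float64(30.0)), (-5, 15, np.float64(29.3)), (5, 13, np.float64(30.3)), (15, 10, np.float64(30.2)), (25, 8, np.float64(30.1)), (35, 7, np.float64(29.7)), (55, 4, np.float64(28.2)), (75, 4, np.float64(30.0)), (95, 6, np.float64(30.9))]
[181, 182, 177, 184, 185, 186, 188, 190, 186, 175, 138, 89, 52, 43, 39, 36] [134, 124, 119, 125, 137, 146, 161, 185, 173, 153, 130, 94, 55, 30, 33, 38]
[74, 65, 56, 46, 38, 33, 34, 34, 35, 64, 108, 153]
[154, 99, 73, 76, 118, 149, 168, 208, 233, 237, 235, 233]
```

Request:
jog_arm(
  rows=[
    [[0,-0.001,0],0,0.02],
    [[0,-0.001,0],0,0.02],
    [[0,-0.001,0],0,0.02],
    [[0,0,0],0,0.02],
  ],
)

```text
time_s: 22.55
ee_pos: [0.6504, 0.0878, 0.083]
eef_rot: [3.13, -0.002, 1.435]
force: [2.8, -2.5, 27.6]
grip_width: 0.0252
grip_force: 58.0
```

Request:
jog_arm(
  rows=[
    [[0,-0.001,0],0,0.02],
    [[0,-0.001,0],0,0.02],
    [[0,-0.001,0],0,0.02],
    [[0,0,0],0,0.02],
  ],
)

```text
time_s: 22.88
ee_pos: [0.6487, 0.0879, 0.0831]
eef_rot: [3.127, -0.002, 1.435]
force: [12.7, -4.4, 21.8]
grip_width: 0.0257
grip_force: 58.0
```

Request:
jog_arm(
  rows=[
    [[0,0.001,0],0,0.02],
    [[0,0.001,0.0005],0,0.02],
    [[0,0.0005,0.0005],0,0.02],
    [[0,0,0],0,0.02],
    [[0,0,0],0,0.02],
  ],
)

```text
time_s: 23.3
ee_pos: [0.6497, 0.0879, 0.0828]
eef_rot: [3.131, -0.002, 1.436]
force: [-1.8, -3.1, 36.0]
grip_width: 0.0254
grip_force: 58.0
```

Run:
```python
from h import *
prof(('side','wrist'))
s=shot('side');t=shot('top')
b=list(range(88,119,2));a=list(range(-110,-86,2))
print(line(s,b,-24,.031),line(s,b,-18,.031));print(line(s,a,0));print(line(t,a,0))
c,u,v,im=cloud(s);q=(c[:,:2]-C)@np.c_[L,N]*1000
m=(im[:,0]>1.35*im[:,2])&(c[:,2]>.07)&(c[:,2]<.13)&(abs(q[:,0]-93)<70)&(abs(q[:,1])<40)
print('grip', [(k,int(w.sum()),np.percentile(c[w][:,2]*1000,[5,95]).round(1).tolist(),np.median(q[w][:,1]).round(1)) for k in range(50,145,10) for w in [m&(abs(q[:,0]-k)<5)] if w.sum()>2])
```

```text
23.3 [0.6497, 0.0879, 0.0828] F [-1.8 -3.1 36. ] M [-0.83  0.57  0.13] s,n [93.3 -0.8]
side [(-95, 4, np.float64(27.9)), (-85, 21, np.float64(29.4)), (-75, 23, np.float64(29.5)), (-65, 25, np.float64(29.9)), (-55, 25, np.float64(29.8)), (-45, 25, np.float64(29.8)), (-35, 23, np.float64(30.1)), (-25, 17, np.float64(29.6)), (-15, 16, np.float64(29.6)), (-5, 9, np.float64(29.5)), (5, 12, np.float64(30.5)), (15, 8, np.float64(29.6)), (25, 10, np.float64(30.2)), (35, 4, np.float64(31.1)), (95, 4, np.float64(30.8))]
wrist [(-55, 151, np.float64(30.1)), (-45, 364, np.float64(30.3)), (-35, 403, np.float64(30.6)), (-25, 407, np.float64(30.5)), (-15, 264, np.float64(30.6)), (25, 66, np.float64(30.9)), (35, 40, np.float64(30.9))]
[177, 176, 175, 178, 182, 183, 185, 185, 181, 168, 129, 84, 52, 43, 38, 35] [120, 124, 120, 117, 117, 124, 151, 186, 175, 155, 131, 96, 56, 31, 33, 38]
[72, 63, 55, 47, 40, 36, 36, 36, 36, 66, 111, 155]
[154, 99, 74, 76, 118, 149, 168, 208, 233, 237, 236, 234]
grip [(60, 4, [112.2, 113.4], np.float64(5.4)), (70, 4, [112.4, 113.8], np.float64(4.6)), (80, 11, [112.0, 113.9], np.float64(1.3)), (90, 11, [110.4, 114.4], np.float64(-1.8)), (100, 27, [91.7, 122.4], np.float64(-7.5)), (110, 28, [94.6, 113.5], np.float64(-9.3)), (120, 28, [94.4, 113.7], np.float64(-9.8)), (130, 42, [92.0, 113.5], np.float64(-5.9)), (140, 69, [91.7, 110.7], np.float64(-1.2))]
```

Still on the flare. With the wheel staying on the cover, I'll ease the pressure, roll back onto section 5's middle, pivot the roller 90° so its tread grips lengthwise, and drag the cover a few mm back toward −s.

Request:
jog_arm(
  rows=[
    [[-0.003,0,-0.0005],0,0.02],
    [[-0.003,0,-0.0005],0,0.02],
    [[-0.003,0,-0.0005],0,0.02],
    [[-0.003,0,0],0,0.02],
    [[0,0,0],0,0.02],
  ],
)

```text
time_s: 23.92
ee_pos: [0.6478, 0.0754, 0.082]
eef_rot: [3.132, -0.001, 1.435]
force: [5.5, -3.1, 17.3]
grip_width: 0.0254
grip_force: 58.0
```

Request:
jog_arm(
  rows=[
    [[0,0.0005,-0.0003],-6.5,0.02],
    [[0,0.0005,0],-6.5,0.02],
    [[0,0,0],-6.5,0.02],
    [[0,0,0],-6.5,0.02],
    [[0,0,0],-6.5,0.02],
    [[0,0,0],-6.5,0.02],
    [[0,0,0],-6.5,0.02],
    [[0,0,0],0,0.02],
  ],
)

```text
time_s: 24.58
ee_pos: [0.6482, 0.076, 0.0825]
eef_rot: [3.135, 0.005, 2.237]
force: [-0.6, -1.5, 22.7]
grip_width: 0.0253
grip_force: 58.0
```

Run:
```python
from h import *
prof(())
o=get_obs();print(np.degrees(o['eef_rot']).round(1),o['grip_width'],np.degrees(o['qpos']).round(0))
```

```text
24.58 [0.6482, 0.076, 0.0825] F [-0.6 -1.5 22.7] M [-0.17 -0.33  0.01] s,n [81.4 -0.7]
[179.6   0.3 128.2] 0.02531559154434774 [  3.  36.  76.  -0.  67. -35.]
```

Fine; the other 44°.

Request:
jog_arm(
  rows=[
    [[0,0,0],-6.5,0.02],
    [[0,0,0],-6.5,0.02],
    [[0,0,0],-6.5,0.02],
    [[0,0,0],-6.5,0.02],
    [[0,0,0],-6.5,0.02],
    [[0,0,0],-6.5,0.02],
    [[0,0,0],-5,0.02],
    [[0,0,0],0,0.02],
  ],
)

```text
time_s: 25.25
ee_pos: [0.6483, 0.076, 0.0829]
eef_rot: [3.14, 0.008, 3.003]
force: [-1.4, -2.5, 26.0]
grip_width: 0.0258
grip_force: 58.0
```

Request:
jog_arm(
  rows=[
    [[0,-0.001,0],0,0.02],
    [[0,-0.001,0],0,0.02],
    [[0,-0.001,0],0,0.02],
    [[0,0,0],0,0.02],
  ],
)

```text
time_s: 25.58
ee_pos: [0.648, 0.0751, 0.0828]
eef_rot: [3.137, 0.008, 2.998]
force: [2.4, 8.6, 22.9]
grip_width: 0.0256
grip_force: 58.0
```

```bash
cat >> h.py <<'E'
def ends():
    s=shot('side');t=shot('top');b=list(range(88,119,2));a=list(range(-110,-86,2))
    print('+',line(s,b,-24,.031),line(s,b,-18,.031));print('-s',line(s,a,0));print('-t',line(t,a,0))
E
python3 - <<'E'
from h import *
prof(('side',));ends()
E
```

```text
25.58 [0.648, 0.0751, 0.0828] F [ 2.4  8.6 22.9] M [ 2.69 -0.52  0.03] s,n [80.4 -0.8]
side [(-95, 4, np.float64(28.7)), (-85, 11, np.float64(29.8)), (-75, 20, np.float64(29.1)), (-65, 7, np.float64(29.3)), (-55, 11, np.float64(29.8)), (-45, 14, np.float64(29.5)), (-35, 21, np.float64(29.4)), (-25, 25, np.float64(29.4)), (-15, 17, np.float64(29.7)), (-5, 18, np.float64(29.5)), (5, 12, np.float64(29.5)), (15, 10, np.float64(29.8)), (25, 11, np.float64(29.3)), (35, 7, np.float64(29.8)), (45, 13, np.float64(29.7)), (55, 13, np.float64(29.8)), (65, 8, np.float64(29.3)), (75, 11, np.float64(29.5)), (85, 6, np.float64(29.7)), (95, 14, np.float64(31.8))]
+ [178, 177, 176, 177, 178, 180, 182, 183, 176, 159, 120, 78, 50, 42, 39, 38] [171, 170, 171, 171, 172, 174, 176, 177, 162, 147, 129, 89, 51, 30, 36, 40]
-s [73, 64, 55, 47, 40, 35, 36, 38, 41, 70, 113, 156]
-t [156, 100, 74, 76, 119, 150, 169, 209, 233, 237, 235, 234]
```

Request:
jog_arm(
  rows=[
    [[0,-0.001,0],0,0.02],
    [[0,-0.001,0],0,0.02],
    [[0,-0.001,0],0,0.02],
    [[0,0,0],0,0.02],
  ],
)

```text
time_s: 26.07
ee_pos: [0.6475, 0.0725, 0.0826]
eef_rot: [3.136, 0.008, 2.998]
force: [1.5, 9.6, 22.2]
grip_width: 0.0258
grip_force: 58.0
```

Request:
jog_arm(
  rows=[
    [[0,-0.001,0],0,0.02],
    [[0,-0.001,0],0,0.02],
    [[0,0,0],0,0.02],
  ],
)

```text
time_s: 26.32
ee_pos: [0.6471, 0.0707, 0.0825]
eef_rot: [3.136, 0.008, 2.998]
force: [2.1, 12.4, 21.3]
grip_width: 0.0252
grip_force: 58.0
```

Run:
```python
from h import *
prof(('side',));ends()
```

```text
26.32 [0.6471, 0.0707, 0.0825] F [ 2.1 12.4 21.3] M [ 3.51 -0.6   0.03] s,n [76.  -1.1]
side [(-85, 13, np.float64(29.4)), (-75, 14, np.float64(29.2)), (-65, 10, np.float64(29.4)), (-55, 11, np.float64(29.4)), (-45, 18, np.float64(29.6)), (-35, 21, np.float64(29.6)), (-25, 22, np.float64(29.2)), (-15, 16, np.float64(29.0)), (-5, 18, np.float64(28.9)), (5, 14, np.float64(29.7)), (15, 8, np.float64(29.5)), (25, 5, np.float64(28.7)), (35, 8, np.float64(30.0)), (45, 12, np.float64(29.4)), (55, 13, np.float64(30.5)), (65, 10, np.float64(29.3)), (75, 6, np.float64(30.8)), (85, 9, np.float64(30.8)), (95, 12, np.float64(31.0))]
+ [178, 176, 177, 179, 181, 181, 183, 181, 172, 155, 119, 78, 45, 35, 35, 37] [172, 172, 173, 173, 174, 175, 174, 171, 157, 145, 130, 89, 50, 29, 35, 40]
-s [71, 62, 55, 48, 41, 37, 41, 46, 54, 84, 123, 158]
-t [155, 99, 74, 76, 118, 150, 168, 209, 234, 237, 235, 233]
```

Request:
jog_arm(
  rows=[
    [[0,-0.0005,0.0005],0,0.02],
    [[0,-0.001,0.0005],0,0.02],
    [[0,-0.001,0],0,0.02],
    [[0,-0.001,0],0,0.02],
    [[0,-0.001,0],0,0.02],
    [[0,0,0],0,0.02],
  ],
)

```text
time_s: 26.97
ee_pos: [0.6468, 0.0665, 0.0821]
eef_rot: [3.135, 0.009, 2.998]
force: [1.7, 12.8, 23.5]
grip_width: 0.0254
grip_force: 58.0
```

Run:
```python
from h import *
prof(('side',));ends()
```

```text
26.97 [0.6468, 0.0665, 0.0821] F [ 1.7 12.8 23.5] M [ 3.84 -0.64  0.05] s,n [71.8 -0.8]
side [(-95, 4, np.float64(28.3)), (-85, 13, np.float64(29.3)), (-75, 13, np.float64(29.2)), (-65, 12, np.float64(28.7)), (-55, 10, np.float64(30.0)), (-45, 19, np.float64(28.8)), (-35, 20, np.float64(29.6)), (-25, 20, np.float64(29.0)), (-15, 15, np.float64(29.6)), (-5, 16, np.float64(29.3)), (5, 12, np.float64(29.1)), (15, 5, np.float64(29.5)), (25, 11, np.float64(29.4)), (35, 10, np.float64(29.2)), (45, 12, np.float64(30.1)), (55, 9, np.float64(30.3)), (65, 11, np.float64(29.0)), (75, 6, np.float64(29.5)), (85, 12, np.float64(30.2)), (95, 17, np.float64(31.6))]
+ [178, 177, 177, 179, 180, 181, 182, 181, 171, 154, 118, 77, 44, 36, 35, 38] [171, 171, 172, 172, 173, 173, 173, 171, 157, 144, 129, 89, 50, 30, 35, 39]
-s [73, 64, 55, 46, 38, 33, 38, 46, 56, 86, 123, 154]
-t [155, 99, 74, 76, 119, 151, 168, 209, 234, 237, 235, 233]
```

Request:
jog_arm(
  rows=[
    [[0,0.003,-0.001],0,0.02],
    [[0,0.004,0],0,0.02],
    [[0,0.004,0],0,0.02],
    [[0,0.004,0],0,0.02],
    [[0,0.002,0],0,0.02],
    [[0,0,0],0,0.02],
  ],
)

```text
time_s: 27.62
ee_pos: [0.6489, 0.0771, 0.0831]
eef_rot: [-3.137, 0.008, 2.997]
force: [-3.1, -19.1, 28.5]
grip_width: 0.0262
grip_force: 58.0
```

Run:
```python
from h import *
prof(())
for nm in ('wrist','side','top'):
    p=shot(nm);c,u,v,im=cloud(p);q=(c[:,:2]-C)@np.c_[L,N]*1000
    for lo,hi in ((-33,-27),(-25,-15),(-15,-5),(-5,5),(5,15),(15,25),(27,33)):
        print(nm,lo,hi,[(k,int(m.sum()),(np.median(c[m][:,2])*1000).round(1)) for k in range(54,112,6) for m in [(q[:,1]>lo)&(q[:,1]<hi)&(abs(q[:,0]-k)<3)&(c[:,2]>.022)&(c[:,2]<.038)] if m.sum()>2])
```

```text
27.62 [0.6489, 0.0771, 0.0831] F [ -3.1 -19.1  28.5] M [-4.41  0.63 -0.01] s,n [82.5 -0.2]
wrist -33 -27 [(54, 48, np.float64(28.3)), (60, 49, np.float64(28.8)), (66, 43, np.float64(28.7)), (72, 7, np.float64(23.3)), (96, 15, np.float64(24.6)), (102, 46, np.float64(28.8)), (108, 52, np.float64(29.3))]
wrist -25 -15 [(54, 59, np.float64(30.4)), (60, 83, np.float64(30.1)), (66, 15, np.float64(29.9)), (102, 38, np.float64(32.7)), (108, 74, np.float64(32.5))]
wrist -15 -5 [(54, 12, np.float64(30.8)), (60, 46, np.float64(30.2)), (102, 4, np.float64(33.0)), (108, 53, np.float64(32.8))]
wrist -5 5 [(54, 3, np.float64(29.8)), (60, 8, np.float64(30.2)), (108, 12, np.float64(29.2))]
wrist 5 15 []
wrist 15 25 []
wrist 27 33 []
side -33 -27 [(54, 5, np.float64(26.9)), (60, 3, np.float64(26.6)), (72, 3, np.float64(25.3)), (78, 4, np.float64(27.1)), (90, 3, np.float64(28.4)), (96, 4, np.float64(24.8)), (102, 4, np.float64(25.5)), (108, 4, np.float64(25.5))]
side -25 -15 [(54, 5, np.float64(27.9)), (60, 5, np.float64(29.2)), (66, 5, np.float64(30.2)), (72, 5, np.float64(28.6)), (78, 5, np.float64(30.3)), (84, 3, np.float64(30.4)), (90, 6, np.float64(30.2)), (96, 6, np.float64(30.7)), (102, 5, np.float64(32.1)), (108, 14, np.float64(27.5))]
side -15 -5 [(54, 3, np.float64(30.3)), (60, 3, np.float64(28.4)), (72, 4, np.float64(29.7)), (96, 4, np.float64(31.4)), (102, 5, np.float64(32.1)), (108, 12, np.float64(30.9))]
side -5 5 [(102, 6, np.float64(33.0)), (108, 15, np.float64(27.1))]
side 5 15 [(102, 12, np.float64(33.4)), (108, 10, np.float64(28.5))]
side 15 25 [(96, 4, np.float64(31.9)), (102, 4, np.float64(32.1)), (108, 11, np.float64(30.9))]
side 27 33 [(108, 9, np.float64(28.4))]
top -33 -27 []
top -25 -15 []
top -15 -5 []
top -5 5 []
top 5 15 []
top 15 25 []
top 27 33 []
```

Run:
```python
from h import *
w=shot('wrist');ss=list(range(96,124,1))
print(ss)
for n in (-22,-16,-10): print(n,line(w,ss,n,.032))
print('rim -n',line(w,ss,-30,.03))
a=list(range(-50,-10,1));
c,u,v,im=cloud(w);q=(c[:,:2]-C)@np.c_[L,N]*1000
for k in range(96,124,2):
    m=(q[:,1]>-24)&(q[:,1]<-8)&(abs(q[:,0]-k)<1)&(c[:,2]<.04)
    if m.sum()>2: print(k,m.sum(),np.percentile(c[m][:,2]*1000,[10,50,90]).round(1),im[m].mean(0).round(0))
```

```text
[96, 97, 98, 99, 100, 101, 102, 103, 104, 105, 106, 107, 108, 109, 110, 111, 112, 113, 114, 115, 116, 117, 118, 119, 120, 121, 122, 123]
-22 [103, 100, 96, 89, 85, 97, 138, 169, 180, 182, 181, 166, 123, 75, 77, 111, 141, 155, 157, 151, 134, 116, 105, 105, 111, 128, 144, 151]
-16 [97, 94, 91, 89, 83, 84, 111, 144, 166, 178, 180, 167, 131, 108, 132, 160, 165, 164, 151, 122, 93, 79, 76, 77, 80, 85, 105, 134]
-10 [96, 96, 92, 89, 84, 73, 62, 54, 71, 117, 162, 168, 134, 111, 130, 155, 163, 159, 154, 149, 153, 155, 155, 154, 153, 153, 154, 157]
rim -n [98, 98, 105, 118, 125, 125, 129, 130, 132, 136, 137, 136, 136, 125, 106, 92, 87, 87, 86, 86, 86, 86, 85, 85, 86, 86, 87, 87]
102 3 [32.2 32.5 32.9] [168. 170. 156.]
104 26 [32.4 33.  33.9] [176. 183. 169.]
106 45 [32.1 32.9 33.7] [174. 181. 167.]
108 27 [32.2 33.2 33.8] [133. 138. 128.]
110 33 [26.1 26.9 30.5] [95. 96. 95.]
112 8 [18.  18.5 19.3] [111. 111. 114.]
114 13 [ 3.  17.2 18.6] [117. 126. 128.]
116 27 [2.4 3.2 4.3] [140. 148. 151.]
118 31 [2.5 3.1 4.1] [137. 143. 147.]
120 35 [2.3 3.8 6.3] [113. 121. 123.]
122 34 [2.4 4.1 7. ] [104. 113. 115.]
```

The wrist view shows the white cover end at s ≈ 108, lying over the end plate. The drag was moving the cover, but my return move pushed it back. I'll drag again toward −s, and this time pivot in place before rolling out.

Request:
jog_arm(
  rows=[
    [[0,-0.002,0],0,0.02],
    [[0,-0.002,0],0,0.02],
    [[0,-0.002,0],0,0.02],
    [[0,-0.002,0],0,0.02],
    [[0,-0.002,0],0,0.02],
    [[0,-0.002,0],0,0.02],
    [[0,0,0],0,0.02],
  ],
)

```text
time_s: 28.4
ee_pos: [0.6472, 0.0708, 0.0825]
eef_rot: [3.136, 0.008, 2.998]
force: [2.3, 10.6, 21.2]
grip_width: 0.0255
grip_force: 58.0
```

```bash
cat >> h.py <<'E'
def pend():
    prof(());w=shot('wrist');c,u,v,im=cloud(w);q=(c[:,:2]-C)@np.c_[L,N]*1000
    for k in range(92,113,2):
        m=(q[:,1]>-24)&(q[:,1]<-8)&(abs(q[:,0]-k)<1)&(c[:,2]<.04)&(c[:,2]>.01)
        if m.sum()>2: print(k,m.sum(),(np.median(c[m][:,2])*1000).round(1),im[m].mean(0).round(0))
E
python3 - <<'E'
from h import *
pend()
E
```

```text
28.4 [0.6472, 0.0708, 0.0825] F [ 2.3 10.6 21.2] M [ 2.89 -0.51  0.02] s,n [76.1 -1. ]
96 3 31.6 [169. 170. 157.]
98 27 32.5 [175. 182. 168.]
100 31 32.6 [175. 181. 168.]
102 46 32.8 [177. 184. 171.]
104 34 32.8 [165. 169. 161.]
106 12 33.3 [167. 173. 162.]
108 9 27.0 [107. 111. 105.]
110 30 30.1 [84. 86. 87.]
112 5 18.6 [92. 93. 94.]
```

Request:
jog_arm(
  rows=[
    [[0,-0.002,0],0,0.02],
    [[0,-0.002,0],0,0.02],
    [[0,-0.002,0],0,0.02],
    [[0,-0.002,0],0,0.02],
    [[0,0,0],0,0.02],
  ],
)

```text
time_s: 28.87
ee_pos: [0.6457, 0.0624, 0.082]
eef_rot: [3.137, 0.007, 2.998]
force: [1.6, 7.3, 18.8]
grip_width: 0.0256
grip_force: 58.0
```

Run:
```python
from h import *
pend()
```

```text
28.87 [0.6457, 0.0624, 0.082] F [ 1.6  7.3 18.8] M [ 2.24 -0.36  0.02] s,n [67.6 -1.4]
92 47 32.1 [176. 182. 168.]
94 39 32.5 [172. 178. 166.]
96 27 32.4 [166. 170. 162.]
98 8 32.9 [176. 181. 170.]
100 14 32.9 [175. 182. 170.]
102 45 32.7 [168. 175. 162.]
104 42 32.8 [175. 182. 168.]
106 38 33.1 [163. 170. 157.]
108 26 28.2 [106. 112. 104.]
110 37 29.8 [62. 67. 65.]
```

The cover end is at about 107 and needs roughly 4 mm toward −s. The tread only slips there, so I'll slide out lightly, still in contact, and push the cover's raised end face with the flat side of the wheel.

Request:
jog_arm(
  rows=[
    [[0,0.002,-0.0012],0,0.02],
    [[0,0.005,-0.0003],0,0.02],
    [[0,0.005,-0.0002],0,0.02],
    [[0,0.005,-0.0002],0,0.02],
    [[0,0.005,-0.0002],0,0.02],
    [[0,0.005,-0.0002],0,0.02],
    [[0,0.005,-0.0002],0,0.02],
    [[0,0.005,-0.0002],0,0.02],
    [[0,0,0],0,0.02],
  ],
)

```text
time_s: 29.67
ee_pos: [0.6504, 0.097, 0.0838]
eef_rot: [-3.141, 0.005, 2.997]
force: [0.7, -0.7, 14.9]
grip_width: 0.0255
grip_force: 58.0
```

Run:
```python
from h import *
pend()
```

```text
29.67 [0.6504, 0.097, 0.0838] F [ 0.7 -0.7 14.9] M [-0.41 -0.04 -0.01] s,n [102.5  -1.4]
```

Request:
jog_arm(
  rows=[
    [[0,0.004,-0.0004],0,0.02],
    [[0,0.005,-0.0003],0,0.02],
    [[0,0.005,-0.0003],0,0.02],
    [[0,0.005,0],0,0.02],
    [[0,0.004,0],0,0.02],
    [[0,0,0],0,0.02],
  ],
)

```text
time_s: 30.22
ee_pos: [0.6531, 0.1202, 0.0838]
eef_rot: [-3.141, 0.003, 2.998]
force: [0.7, 0.8, 8.1]
grip_width: 0.0253
grip_force: 58.0
```

Run:
```python
from h import *
pend()
o=get_obs();print(np.degrees(o['eef_rot']))
```

```text
30.22 [0.6531, 0.1202, 0.0838] F [0.7 0.8 8.1] M [-0.21 -0.07 -0.05] s,n [125.8  -1.8]
92 45 31.9 [185. 191. 178.]
94 35 32.3 [175. 179. 171.]
96 9 31.8 [183. 188. 178.]
98 12 32.5 [182. 188. 176.]
100 20 32.3 [173. 178. 166.]
102 48 32.9 [177. 182. 169.]
104 33 32.8 [169. 175. 162.]
106 19 33.1 [167. 171. 157.]
108 8 32.8 [151. 144. 127.]
[1.79970143e+02 1.68308655e-01 1.71761134e+02]
```

Request:
jog_arm(
  rows=[
    [[0,0.0015,0],0,0.02],
    [[0,0.001,0],0,0.02],
    [[0,0,0],0,0.02],
  ],
)

```text
time_s: 30.52
ee_pos: [0.6525, 0.1225, 0.0823]
eef_rot: [-3.141, 0.0, 2.997]
force: [0.4, -0.5, -3.9]
grip_width: 0.0255
grip_force: 58.0
```

Request:
jog_arm(
  rows=[
    [[0,-0.002,0.0005],0,0.02],
    [[0,-0.002,0],0,0.02],
    [[0,-0.001,0],0,0.02],
    [[0,0,0],0,0.02],
  ],
)

```text
time_s: 30.85
ee_pos: [0.6516, 0.118, 0.0815]
eef_rot: [3.141, -0.001, 2.998]
force: [0.1, 3.8, -3.4]
grip_width: 0.0251
grip_force: 58.0
```

Request:
jog_arm(
  rows=[
    [[0,-0.001,0],0,0.02],
    [[0,-0.001,0],0,0.02],
    [[0,-0.001,0],0,0.02],
    [[0,0,0],0,0.02],
  ],
)

```text
time_s: 31.18
ee_pos: [0.6511, 0.1145, 0.0816]
eef_rot: [-3.141, -0.0, 2.998]
force: [0.1, 3.2, -4.7]
grip_width: 0.0257
grip_force: 58.0
```

Run:
```python
from h import *
pend()
```

```text
31.18 [0.6511, 0.1145, 0.0816] F [ 0.1  3.2 -4.7] M [ 0.68 -0.13  0.  ] s,n [119.9  -3. ]
92 3 32.7 [178. 182. 173.]
94 8 32.6 [175. 181. 170.]
96 42 32.9 [157. 161. 151.]
98 35 33.5 [162. 167. 155.]
100 17 33.5 [150. 153. 142.]
```

The end face moved back easily (about 3.5 N) and the cover end is now at s ≈ 100, centred. I'll get back up onto section 5.

Request:
jog_arm(
  rows=[
    [[0,0,-0.0015],0,0.02],
    [[0,-0.0005,-0.0013],0,0.02],
    [[-0.0005,-0.003,0],0,0.02],
    [[-0.001,-0.004,0.0003],0,0.02],
    [[-0.001,-0.005,0.0003],0,0.02],
    [[0,-0.005,0.0002],0,0.02],
    [[0,-0.005,0.0002],0,0.02],
    [[0,-0.005,0],0,0.02],
    [[0,0,0],0,0.02],
  ],
)

```text
time_s: 31.98
ee_pos: [0.6497, 0.086, 0.0837]
eef_rot: [-3.141, -0.0, 2.997]
force: [0.7, 0.4, -4.9]
grip_width: 0.0255
grip_force: 58.0
```

Run:
```python
from h import *
pend()
```

```text
31.98 [0.6497, 0.086, 0.0837] F [ 0.7  0.4 -4.9] M [-0.03 -0.02 -0.02] s,n [91.4 -0.5]
112 5 17.5 [117. 113. 116.]
```

Request:
jog_arm(
  rows=[
    [[0,-0.003,0.001],0,0.02],
    [[0,-0.002,0.001],0,0.02],
    [[0,0,0.0005],0,0.02],
    [[0,0,0],0,0.02],
  ],
)

```text
time_s: 32.37
ee_pos: [0.6493, 0.0821, 0.0815]
eef_rot: [-3.141, 0.001, 2.998]
force: [0.3, -1.7, -1.0]
grip_width: 0.0256
grip_force: 58.0
```

Run:
```python
from h import *
pend();prof(('side','top'))
```

```text
32.37 [0.6493, 0.0821, 0.0815] F [ 0.3 -1.7 -1. ] M [-0.33 -0.04 -0.01] s,n [87.5 -0.4]
108 13 25.8 [45. 43. 38.]
110 31 29.8 [64. 65. 64.]
112 14 18.4 [103. 104. 106.]
32.42 [0.6493, 0.0821, 0.0814] F [-0.5 -2.5 -1.3] M [-0.39 -0.01 -0.01] s,n [87.6 -0.4]
side [(-95, 12, np.float64(29.4)), (-85, 16, np.float64(29.6)), (-75, 14, np.float64(29.7)), (-65, 13, np.float64(29.1)), (-55, 14, np.float64(29.9)), (-45, 9, np.float64(28.5)), (-35, 16, np.float64(29.4)), (-25, 20, np.float64(29.4)), (-15, 19, np.float64(29.7)), (-5, 21, np.float64(29.5)), (5, 15, np.float64(29.5)), (15, 17, np.float64(29.4)), (25, 8, np.float64(29.1)), (35, 8, np.float64(28.9)), (45, 8, np.float64(30.1)), (55, 13, np.float64(29.6)), (65, 11, np.float64(29.5)), (75, 9, np.float64(28.8)), (85, 12, np.float64(29.4)), (95, 11, np.float64(29.0))]
top [(-95, 46, np.float64(29.7)), (-85, 48, np.float64(29.8)), (-75, 48, np.float64(29.5)), (-65, 50, np.float64(30.2)), (-55, 44, np.float64(29.4)), (-45, 49, np.float64(29.9)), (-35, 46, np.float64(30.3)), (-25, 48, np.float64(30.2)), (-15, 46, np.float64(29.7)), (-5, 49, np.float64(29.6)), (5, 48, np.float64(29.3)), (15, 47, np.float64(30.3)), (25, 32, np.float64(30.3)), (35, 42, np.float64(29.9)), (45, 38, np.float64(30.2))]
```

Section 5 now reads level with the rest (29.0 against 29.4 mm). I'll pivot back, press it firmly and roll a little over it.

Request:
jog_arm(
  rows=[
    [[0,0,0.0003],6.5,0.02],
    [[0,0,0],6.5,0.02],
    [[0,0,0],6.5,0.02],
    [[0,0,0],6.5,0.02],
    [[0,0,0],6.5,0.02],
    [[0,0,0],6.5,0.02],
    [[0,0,0],6.5,0.02],
    [[0,0,0],6.5,0.02],
    [[0,0,0],6.5,0.02],
    [[0,0,0],6.5,0.02],
    [[0,0,0],6.5,0.02],
    [[0,0,0],6.5,0.02],
  ],
)

```text
time_s: 33.52
ee_pos: [0.6495, 0.0825, 0.0814]
eef_rot: [3.14, -0.0, 1.631]
force: [0.9, 0.4, 1.1]
grip_width: 0.0252
grip_force: 58.0
```

Request:
jog_arm(
  rows=[
    [[0,0,0],6.5,0.02],
    [[0,0,0],5,0.02],
    [[-0.003,0,0.0007],0,0.02],
    [[-0.004,0,0.0007],0,0.02],
    [[0,0,0.0005],0,0.02],
    [[0,0,0],0,0.02],
  ],
)

```text
time_s: 34.02
ee_pos: [0.6488, 0.0754, 0.0812]
eef_rot: [3.139, -0.001, 1.438]
force: [-4.4, -0.6, 14.9]
grip_width: 0.0255
grip_force: 58.0
```

Request:
jog_arm(
  rows=[
    [[0.003,0,0],0,0.02],
    [[0.003,0,0],0,0.02],
    [[0.003,0,0],0,0.02],
    [[0,0,0],0,0.02],
  ],
)

```text
time_s: 34.35
ee_pos: [0.65, 0.085, 0.0809]
eef_rot: [3.139, -0.001, 1.439]
force: [-3.5, 1.8, 13.7]
grip_width: 0.0256
grip_force: 58.0
```

Run:
```python
from h import *
prof(('side','top'));o=get_obs();print(np.degrees(o['eef_rot']))
```

```text
34.35 [0.65, 0.085, 0.0809] F [-3.5  1.8 13.7] M [ 0.28  1.08 -0.13] s,n [90.5 -0.1]
side [(-95, 17, np.float64(29.5)), (-85, 27, np.float64(29.6)), (-75, 18, np.float64(30.2)), (-65, 25, np.float64(29.8)), (-55, 25, np.float64(29.7)), (-45, 26, np.float64(29.1)), (-35, 21, np.float64(29.9)), (-25, 19, np.float64(30.2)), (-15, 15, np.float64(29.3)), (-5, 11, np.float64(29.4)), (5, 14, np.float64(29.0)), (15, 7, np.float64(29.6)), (25, 10, np.float64(30.1)), (35, 4, np.float64(29.7)), (95, 14, np.float64(28.6))]
top [(-95, 42, np.float64(30.3)), (-85, 48, np.float64(30.5)), (-75, 48, np.float64(30.1)), (-65, 49, np.float64(29.9)), (-55, 46, np.float64(30.3)), (-45, 48, np.float64(30.0)), (-35, 48, np.float64(30.3)), (-25, 49, np.float64(29.9)), (-15, 48, np.float64(29.6)), (-5, 46, np.float64(30.0)), (5, 50, np.float64(30.7)), (15, 47, np.float64(30.4)), (25, 49, np.float64(30.0)), (35, 50, np.float64(30.6)), (45, 48, np.float64(31.0)), (55, 9, np.float64(30.4))]
[ 1.79873298e+02 -6.90571089e-02  8.24326453e+01]
```

All five sections are flush (wheel height 0.0809 m under 18 N at s = 90, same as on the others). Next I'll lift and return the roller.

Run:
```python
from h import *
o=dict(get_obs());p=o['ee_pos'].copy();p[2]=.145;o['ee_pos']=p
plan([.4623,.1414,.13],83.05,n=7,o=o)
```

```text
7 rows; [[[0.0045,-0.0275,0.002],-0.1],[[0.0045,-0.028,0.0025],-0.1],[[0.0045,-0.0275,0.002],-0.1],[[0.0045,-0.0275,0.002],-0.1],[[0.005,-0.0275,0.002],-0.0],[[0.0045,-0.028,0.0025],-0.1],[[0.005,-0.0275,0.002],-0.1]]
```

Request:
jog_arm(
  rows=[
    [[0,0,-0.012],0,0.02],
    [[0,0,-0.025],0,0.02],
    [[0,0,-0.027],0,0.02],
    [[0.0045,-0.0275,0.002],-0.1,0.02],
    [[0.0045,-0.028,0.0025],-0.1,0.02],
    [[0.0045,-0.0275,0.002],-0.1,0.02],
    [[0.0045,-0.0275,0.002],-0.1,0.02],
    [[0.005,-0.0275,0.002],0,0.02],
    [[0.0045,-0.028,0.0025],-0.1,0.02],
    [[0.005,-0.0275,0.002],-0.1,0.02],
    [[0,0,0],0,0.02],
    [[0,0,0],0,0.02],
  ],
)

```text
time_s: 35.45
ee_pos: [0.461, 0.142, 0.1285]
eef_rot: [3.141, -0.0, 1.449]
force: [0.9, -0.0, -3.6]
grip_width: 0.0257
grip_force: 58.0
```

Request:
jog_arm(
  rows=[
    [[0,0,0],0,0.02],
    [[0,0,0],0,0.02],
  ],
)

```text
time_s: 35.62
ee_pos: [0.4624, 0.1414, 0.1281]
eef_rot: [3.141, -0.0, 1.446]
force: [-0.3, -0.0, -3.8]
grip_width: 0.0254
grip_force: 58.0
```

Run:
```python
from h import *
o=get_obs();print(o['time_s'],o['ee_pos'],np.degrees(o['eef_rot']),o['force'])
plan([.4623,.1414,.075],83.05,n=3)
p=shot('side');c,u,v,im=cloud(p);L2=np.array([np.cos(np.radians(83)),np.sin(np.radians(83))]);q=(c[:,:2]-o['ee_pos'][:2])@np.c_[L2,[L2[1],-L2[0]]]*1000
m=(im[:,0]>1.35*im[:,2])&(c[:,2]>o['ee_pos'][2]-.005)&(c[:,2]<o['ee_pos'][2]+.045)&(abs(q[:,1])<25)
print([(k,int(w.sum()),np.percentile(c[w][:,2]*1000,[5,95]).round(1).tolist(),np.median(q[w][:,1]).round(1)) for k in range(-50,51,10) for w in [m&(abs(q[:,0]-k)<5)] if w.sum()>2])
m=(c[:,2]<o['ee_pos'][2]-.005)&(c[:,2]>.04)&(abs(q).max(1)<45);print('low',np.percentile(c[m][:,2],[1,5]),q[m].min(0),q[m].max(0))
```

```text
35.6167 [0.46243052 0.14140967 0.12812924] [ 1.79979390e+02 -4.61845313e-03  8.28747210e+01] [-0.28138398 -0.03975734 -3.79120369]
3 rows; [[[-0.0,-0.0,0.0175],-0.1],[[-0.0,-0.0,0.018],-0.0],[[-0.0,-0.0,0.0175],-0.1]]
[(-40, 3, [157.6, 158.4], np.float64(-2.1)), (-30, 11, [156.7, 159.4], np.float64(1.2)), (-20, 15, [156.3, 159.5], np.float64(1.6)), (-10, 13, [156.0, 159.5], np.float64(-1.3)), (0, 16, [154.9, 158.2], np.float64(-2.1)), (10, 28, [141.4, 159.3], np.float64(-4.7)), (20, 20, [154.0, 158.9], np.float64(-1.4)), (30, 22, [144.7, 159.0], np.float64(-6.5)), (40, 93, [137.3, 158.1], np.float64(-1.0)), (50, 31, [137.1, 155.4], np.float64(-1.4))]
low [0.08061889 0.08465413] [-13.85327856 -31.55777475] [25.71288161 34.48585476]
```

Request:
jog_arm(
  rows=[
    [[0,0,0.0175],0,0.02],
    [[0,0,0.018],-0.1,0.02],
    [[0,0,0.0175],0,0.02],
    [[0,0,0.006],0,0.02],
    [[0,0,0.004],0,0.02],
    [[0,0,0.002],0,0.02],
    [[0,0,0],0,0.02],
    [[0,0,0],0,0.02],
  ],
)

```text
time_s: 36.33
ee_pos: [0.4622, 0.1417, 0.0637]
eef_rot: [3.141, -0.0, 1.448]
force: [-0.4, 0.2, -4.2]
grip_width: 0.0255
grip_force: 58.0
```

Request:
jog_arm(
  rows=[
    [[0,0,0.001],0,0.02],
    [[0,0,0.001],0,0.02],
    [[0,0,0],0,0.02],
    [[0,0,0],0,0.02],
  ],
)

```text
time_s: 36.67
ee_pos: [0.4618, 0.1416, 0.0611]
eef_rot: [3.141, -0.0, 1.448]
force: [0.4, -0.4, -4.9]
grip_width: 0.0255
grip_force: 58.0
```

Request:
jog_arm(
  rows=[
    [[0,0,0.001],0,0.02],
    [[0,0,0.001],0,0.02],
    [[0,0,0.0005],0,0.02],
    [[0,0,0],0,0.02],
    [[0,0,0],0,0.02],
  ],
)

```text
time_s: 37.08
ee_pos: [0.4619, 0.1417, 0.0594]
eef_rot: [3.141, -0.0, 1.448]
force: [-5.1, -1.3, 10.8]
grip_width: 0.0258
grip_force: 58.0
```

Request:
jog_arm(
  rows=[
    [[0,0,-0.001],0,0.02],
    [[0,0,0],0,0.02],
    [[0,0,0],0,0.03],
    [[0,0,0],0,0.04],
    [[0,0,0],0,0.055],
    [[0,0,0],0,0.07],
    [[0,0,0],0,0.09],
    [[0,0,0],0,0.094],
    [[0,0,0],0,0.094],
    [[0,0,0],0,0.094],
    [[0,0,0],0,0.094],
    [[0,0,0],0,0.094],
  ],
  squeeze=20,
)

```text
time_s: 38.08
ee_pos: [0.4618, 0.1416, 0.0595]
eef_rot: [3.142, 0.0, 1.448]
force: [-0.1, -0.1, 0.5]
grip_width: 0.0866
grip_force: 0.0
```

Request:
jog_arm(
  rows=[
    [[0,0,-0.01],0,0.094],
    [[0,0,-0.02],0,0.094],
    [[0,0,-0.03],0,0.094],
    [[0,0,-0.035],0,0.094],
    [[0,0,-0.035],0,0.094],
    [[-0.02,0,-0.02],0,0.094],
    [[-0.03,0.01,0],0,0.094],
    [[-0.03,0.01,0],0,0.094],
    [[-0.03,0,0],0,0.094],
    [[0,0,0],0,0.094],
    [[0,0,0],0,0.094],
    [[0,0,0],0,0.094],
  ],
)

```text
time_s: 39.08
ee_pos: [0.4681, 0.0304, 0.21]
eef_rot: [3.141, -0.0, 1.448]
force: [0.3, -0.1, -0.1]
grip_width: 0.094
grip_force: 0.0
```

Run:
```python
from h import *
o=get_obs();print(o['time_s'],o['ee_pos'])
prof(('wrist','side','top'))
for nm in ('wrist','top'):
    p=shot(nm);c,u,v,im=cloud(p)
    n=(abs(c[:,0]-.46)<.08)&(abs(c[:,1]-.14)<.08)&(c[:,2]<.12)
    m=n&(c[:,2]>.06)&(im[:,0]>1.3*im[:,2])
    if m.sum()>20: rect(c[m],nm+' grip')
p=shot('top');c,u,v,im=cloud(p)
for l in ('tape','reel','tin'):
    for e in spot_point(l,p)[:1]: print(l,e['p'],np.round(px(e)))
```

```text
39.0833 [0.46810794 0.03041089 0.20998413]
39.08 [0.4681, 0.0304, 0.21] F [ 0.3 -0.1 -0.1] M [-0.1   0.03 -0.04] s,n [  12.  -173.1]
wrist [(-95, 86, np.float64(30.0)), (-85, 154, np.float64(29.9)), (-75, 201, np.float64(30.1)), (-65, 222, np.float64(30.1)), (-55, 230, np.float64(29.9)), (-45, 230, np.float64(30.0)), (-35, 235, np.float64(29.9)), (-25, 243, np.float64(30.3)), (-15, 238, np.float64(30.3)), (-5, 249, np.float64(30.2)), (5, 259, np.float64(30.2)), (15, 256, np.float64(30.2)), (25, 262, np.float64(30.0)), (35, 281, np.float64(30.3)), (45, 272, np.float64(30.2)), (55, 278, np.float64(30.2)), (65, 292, np.float64(30.1)), (75, 294, np.float64(30.0)), (85, 299, np.float64(30.1)), (95, 296, np.float64(29.9))]
side [(-95, 13, np.float64(29.3)), (-85, 27, np.float64(29.7)), (-75, 19, np.float64(29.9)), (-65, 26, np.float64(29.7)), (-55, 23, np.float64(29.7)), (-45, 28, np.float64(30.0)), (-35, 21, np.float64(29.6)), (-25, 33, np.float64(29.7)), (-15, 27, np.float64(29.7)), (-5, 25, np.float64(29.3)), (5, 26, np.float64(29.8)), (15, 29, np.float64(29.6)), (25, 30, np.float64(29.
[... 290 characters left out ...]
), (-65, 50, np.float64(30.0)), (-55, 44, np.float64(30.3)), (-45, 46, np.float64(30.3)), (-35, 49, np.float64(30.0)), (-25, 48, np.float64(30.2)), (-15, 40, np.float64(30.6)), (-5, 25, np.float64(30.4)), (5, 21, np.float64(29.8)), (15, 17, np.float64(30.3)), (25, 14, np.float64(29.7)), (35, 17, np.float64(30.4)), (45, 16, np.float64(31.2)), (55, 16, np.float64(30.8)), (65, 17, np.float64(29.7)), (75, 19, np.float64(29.9)), (85, 15, np.float64(30.4)), (95, 21, np.float64(30.2))]
wrist grip 2276 [0.4619 0.1422] [0.0891 0.0262] 83.6 z [0.0865 0.0894 0.0907]
top grip 27 [0.4681 0.1163] [0.0329 0.0064] 88.5 z [0.0857 0.0897 0.0913]
tape 0.72 [195. 172.]
reel 0.74 [296. 166.]
tin 0.64 [425. 221.]
```

All five sections are flush at 30 mm. The roller is upright in its stand with its grip top at 90 mm, and the gripper is clear of everything.

```bash
python3 -c "
from station import *
print(hand_in())"
```

```text
the job is handed in; nothing more can be done
None
```

The job is handed in: all five cover sections are flush with the rim and the roller is back upright in its stand, but not in a clean single pass. The cover crept onto the far end plate, so the wheel briefly left it while I pushed it back off the plate with the wheel's side, and section 5 was then pressed home with the roller.

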